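Stack a one-cup drip filter on its coaster and cup

TASK

Lay the coffee tray for the next guest: take only the top coaster from the spring-loaded caddy and set it in the round well of the wooden tray, then stack on it, from the bottom up, the blue cup, the steel filter chamber, the press (inside the chamber) and the domed lid. Set each one down gently so that it seats fully and upright before you fetch the next.

Things in the scene. Friction and masses are not known exactly. Their poses are not given: they have to be found in the camera images.
- coaster_1: Top coaster in the caddy: round, light wood, 68 mm across, 18 mm thick, 80 g. Origin: centre of its underside, z up. Grip band (68 mm across) 6 to 18 mm above the origin, foot below it 52 mm across. Recess on top: 58 mm across, floor 14 mm above the origin. It nests in a like coaster whose top edge is 4 mm above this origin: grip no deeper than 12 mm below the top.
- caddy: Coaster caddy, fixed: round dark steel base 94 mm across; four steel posts (8 mm, brass balls 11 mm on top, up to 93 mm) on a circle of 41.5 mm radius at 45, 135, 225 and 315 degrees in its frame. Reach in between the posts, fingers on its own x or y axis. Origin: centre of its underside, z up. The stack's top stands about 72 mm above it.
- caddy_plate (a joint): Height in m of the caddy's sprung plate above its lowest stop: about 0.002 under three coasters; it rises by about 0.014 for each coaster taken, lifting the next to the same height. The spring is soft (56 N/m) and gives under a touch.
- tray_well (a point): Centre of the floor of the round well (72 mm across, 4 mm deep) in the fixed wooden tray (150 x 130 mm); well floor 14 mm, tray top 18 mm above the surface. x of this frame points along the tray's long side to its far edge, where a fixed teaspoon (11 mm high) lies along y, 57 to 83 mm from this point. z up. Overhead: a microwave hangs 0.48 m above the surface from x = 0.57 m on.
- cup: Blue ceramic cup without handle, 66 mm high; upright-walled and 66 mm across in its upper 40 mm, foot 46 mm across, mouth 58 mm inside, open. Origin: centre of its underside, z up. Grip it from outside. About 180 g.
- chamber: Steel filter chamber: pot 62 mm across (56 mm inside) on a flange plate 88 mm across, with a spigot below (48 mm across, 8 mm deep) that enters the cup's mouth until the flange lies on the cup's rim. Origin: centre of the spigot's underside, z up; flange underside 8 mm, inner floor 11 mm, rim 56 mm above it. Grip across the pot. About 140 g.
- press: Filter press: steel disc 44 mm across, 4 mm thick, with a thin upright stem and a red knob (15 mm across, 47 to 61 mm above the origin). Origin: centre of the disc's underside, z up. It stands on the chamber's floor; its knob then stands 16 mm above the chamber's rim. About 60 g.
- lid: Domed steel lid, 68 mm across, with a black knob (18 mm across, 36 to 48 mm above the origin). A locating ring below (46 mm across, 6 mm deep) enters the chamber's mouth; hollow, so the press knob stands inside it. Origin: centre of the ring's underside, z up; the edge that rests on the chamber's rim is 6 mm above it. About 80 g.
Mind the look-alikes: they are no part of the job. What is shaped like the press but orange is not meant.

How it is judged:
On the way, in this order (a step that is already met when the one before it is completed fails the run):
1. the top coaster lies flat in the tray's well (horizontal distance between coaster_1 and tray_well below 0.013 m and z of coaster_1 in the frame of tray_well between -0.003 and 0.003 m and angle between coaster_1's own z axis and vertical below 0.06 rad and contact force between coaster_1 and the fingers below 0.5 N), for 0.2 s.
2. the cup stands upright in the coaster's recess (horizontal distance between cup and coaster_1 below 0.009 m and z of cup in the frame of coaster_1 between 0.011 and 0.0165 m and angle between cup's own z axis and vertical below 0.06 rad and contact force between cup and the fingers below 0.5 N), for 0.2 s.
3. the chamber's flange lies on the cup's rim, its spigot inside (horizontal distance between chamber and cup below 0.008 m and z of chamber in the frame of cup between 0.055 and 0.0605 m and angle between chamber's own z axis and vertical below 0.06 rad and contact force between chamber and the fingers below 0.5 N), for 0.2 s.
4. the press stands on the chamber's floor (horizontal distance between press and chamber below 0.009 m and z of press in the frame of chamber between 0.008 and 0.0135 m and angle between press's own z axis and vertical below 0.1 rad and contact force between press and the fingers below 0.5 N), for 0.2 s.
5. the lid lies on the chamber's rim over the press (horizontal distance between lid and chamber below 0.008 m and z of lid in the frame of chamber between 0.047 and 0.0525 m and angle between lid's own z axis and vertical below 0.06 rad and contact force between lid and the fingers below 0.5 N), for 0.2 s.
At the end, for the whole second after the job is handed in: Coaster in the well within 13 mm, cup on it within 9, chamber on the cup within 8, press in it within 9, lid on it within 8; each fully seated (about 2.5 mm), upright (0.06 rad, press 0.1), at rest; only one coaster gone from the caddy (horizontal distance between coaster_1 and tray_well below 0.013 m and z of coaster_1 in the frame of tray_well between -0.003 and 0.003 m and angle between each of coaster_1, cup, chamber, lid's own z axis and vertical below 0.06 rad and horizontal distance between cup and coaster_1 below 0.009 m and z of cup in the frame of coaster_1 between 0.011 and 0.0165 m and horizontal distance between chamber and cup below 0.008 m and z of chamber in the frame of cup between 0.055 and 0.0605 m and horizontal distance between press and chamber below 0.009 m and z of press in the frame of chamber between 0.008 and 0.0135 m and angle between press's own z axis and vertical below 0.1 rad and horizontal distance between lid and chamber below 0.008 m and z of lid in the frame of chamber between 0.047 and 0.0525 m and linear speed of each of coaster_1, cup, chamber, press, lid below 0.02 m/s and value of joint caddy_plate between 0.01 and 0.022 m); the robot touches nothing.
It fails at once if the cup or the chamber is knocked over (angle between any of cup, chamber's own z axis and vertical above 0.8 rad).
It fails at once if the cup is let fall (from over about a centimetre) (linear speed of cup above 0.5 m/s and contact force between cup and the fingers below 0.05 N).
It fails at once if the chamber is let fall (from over about a centimetre) (linear speed of chamber above 0.5 m/s and contact force between chamber and the fingers below 0.05 N).
It fails at once if the press is let fall (from over about a centimetre) (linear speed of press above 0.5 m/s and contact force between press and the fingers below 0.05 N).
It fails at once if the lid is let fall (from over about a centimetre) (linear speed of lid above 0.5 m/s and contact force between lid and the fingers below 0.05 N).
It also fails if it takes over 120 s, if anything falls off the work surface, if the arm or the gripper's body presses on something with over 40 N, if the wrist force passes 120 N, or if a joint passes its speed limit or range.

ROBOT

A 6-joint arm with a two-finger parallel gripper is mounted at the origin on a cart in front of the work surface, level with it; the furniture and walls round the work are solid. World frame = base frame: x ahead of the robot, y to its left, z up, the work surface at z = 0. Lengths are in m, angles in rad, forces in N, time in s.
With the tool pointing down it reaches from about 0.3 to 0.775 m from the base axis. Payload 14.6 kg.
Tool frame: the origin (TCP) lies at the very end of the fingers, on their centre line; the grasp point (between the pads) lies 19 mm behind it; z points along the fingers, y is the line along which they close (so a half turn about z gives the same grasp; the last joint's range is limited). The gripper opens to 85 mm and grips with 20 to 120 N. Pads are 22 mm wide; open, the fingers measure 114 mm over their backs; the gripper's body (76 mm by 85 mm) begins 54 mm behind the grasp point. The pads swing forward as they close: fully open they stand 13 mm farther back than shut.
Start: joints at [-1.395, 0.3, 1.521, -0, 1.321, -0.067], TCP at [0.132, -0.534, 0.231] pointing down, gripper open.
Joint ranges: [-3.03, 3.03], [-0.79, 2.21], [0.23, 2.52], [-1.04, 4.18], [0, 3.07], [-2.55, 2.55]. Speed limits (rad/s): [2.22, 2.22, 2.57, 3.14, 3.14, 3.14].

INTERFACE

Orientations are given as a unit quaternion [x, y, z, w].
In Python, from bench import status, cams, hand_in, spotter gives the robot as it stands.
- The arm moves only by the tool step_arm, never from a script. Its arguments are lists of equal length, an entry for each row: "xyz": the shift along the world's x, y, z in cm, a list of three; "twist": the turn about the world's z in rad; "claw": the closure, from -1 (fully open) to 1 (shut). A call has 1 to 5 rows; each row shifts and turns the commanded pose from where the row before left it; what a row does not reach is not made up. A row lasts 1/12 s, in which the tool goes at most 41.7 mm and 7.16 degrees, less where a joint would pass 70% of its speed; a pose out of reach is approached as far as the arm can. A call is refused whole if a number of a shift passes 4.17 or a number of a turn 0.125, either way. A call with a gripper value outside its range is refused whole. The fingers move at their own pace and stop on an object; "grip_force" is the grip in N (left out, the last holds). Time passes only in rows, so rows that do not move let the fingers close. It gives the time, the measured TCP pose, the force, the opening and the grip force at its end, in the units of the state.
- status.read_state(): the state, without advancing time (a new reading comes with each control period).
- cams.camera(name): name is "side" or "top" or "wrist"; returns (picture, depth): 480x640x3 uint8, red, green, blue; 480x640 float32, m along the optical axis (not along the pixel's ray), 0 where there is no reading.
- cams.camera_info(name): a dict with "fovy" (degrees; the focal length in pixels is half the picture's height over the tangent of half this angle, whatever the lens; pixels are square), "cx", "cy" (the principal point, pixels), "pose" (4x4, takes a point from camera to world coordinates); the wrist camera has in their place "tool_from_camera" (4x4, takes a point from camera to tool coordinates, whose origin is the TCP and whose axes are the flange's). Camera axes: x right, y down, z forward; pixel columns grow to the right and rows downward; lengths in m; the calibration is good to about 2 mm. A picture is of the moment at which its call begins: read the wrist's pose just before it. camera_info takes no time and is no camera call.
- hand_in(): hands the job in; it is judged then, once.
Trained networks look in the newest picture that a camera, given by its name, has taken for a name from the list of things; names that differ only in an ending like _2 or _b are one class to them, and where a whole thing is asked for, a point or a joint stands for the part that bears it (a point fixed in the world has none). Each returns a list of dicts, best first, with "p" (0 to 1); they miss things now and then, are a little off and sometimes report something else, mostly with a low value. They report only what shows in the picture. A call takes as long as a camera call. They do not tell look-alikes from the thing itself.
- spotter.recognise(camera, query): "centre" ([x, y, z] in m, in the coordinates of the camera as it stood for that picture, good to about 4 mm: the middle of the surface that is visible of it).
The state is a dict: "t": time; "joints": joint angles; "qvel": joint speeds; "joint_efforts": joint torques, N m; "tcp_pos": TCP position; "ee_rot": TCP orientation; "wrist_force": force on the tool from outside, world axes, zero at the start; "wrist_torque": the same for the moment, N m; "width": finger opening in m; "grip_force": force on a finger pad.
Only numpy, scipy, OpenCV 4.12 (cv2) and the standard library are available. Lean on these libraries where they do the work, as an engineer would, in place of code of your own. Each camera call takes 0.05 s, during which the arm holds its last target. There are 200 camera calls.

## Working session

There is one attempt and no reset: what is moved stays moved. The work goes in short steps, Python scripts to look and compute and a tool call to move; the robot and the scene stay as the last step left them, time stands still between calls to the robot, and variables do not carry over. Pictures are saved under pics/ and viewed, at most 17 in all, crops included, and the job is handed in when it is done.

Besides the shell and the picture viewer there is one more tool, called after "Request:" as name(argument=value, ...) on one line, values as JSON. step_arm: Moves the arm, as the interface text tells. Its arguments: {"type":"object","properties":{"xyz":{"type":"array","items":{"type":"array","items":{"type":"number"}}},"twist":{"type":"array","items":{"type":"number"}},"claw":{"type":"array","items":{"type":"number"}},"grip_force":{"type":"number"}},"required":["xyz","twist","claw"]}

```bash
ls; mkdir -p pics
cat > h.py <<'E'
import numpy as np, cv2
from bench import status, cams, hand_in, spotter
from scipy.spatial.transform import Rotation as R
def T(name, s=None):
    i=cams.camera_info(name)
    if 'pose' in i: return np.array(i['pose'])
    s=s or status.read_state()
    M=np.eye(4); M[:3,:3]=R.from_quat(s['ee_rot']).as_matrix(); M[:3,3]=s['tcp_pos']
    return M@np.array(i['tool_from_camera'])
def shot(name):
    s=status.read_state(); M=T(name,s); im,d=cams.camera(name)
    i=cams.camera_info(name); f=240/np.tan(np.radians(i['fovy'])/2)
    v,u=np.mgrid[0:480,0:640]
    P=np.stack([(u-i['cx'])/f*d,(v-i['cy'])/f*d,d],-1)@M[:3,:3].T+M[:3,3]
    P[d==0]=np.nan
    return im,d,P,M
def save(n,im): cv2.imwrite('pics/'+n+'.png',im[:,:,::-1])
E
python3 - <<'E'
from h import *
s=status.read_state(); print(s)
for n in ('top','side'):
    im,d,P,M=shot(n); save(n+'0',im); np.savez('/tmp/'+n,im=im,P=P)
    print(n,cams.camera_info(n)['fovy'],np.round(M,3).tolist())
    for q in ['coaster_1','caddy','tray_well','cup','chamber','press','lid']:
        print(q,[(round(r['p'],2),np.round(M[:3,:3]@r['centre']+M[:3,3],3).tolist()) for r in spotter.recognise(n,q)])
E
```

```text
pics
{'t': 0.0, 'joints': array([-1.39460367e+00,  3.00449626e-01,  1.52158958e+00,  1.11622151e-05,
        1.32073255e+00, -6.65806812e-02]), 'qvel': array([-1.24101873e-03,  5.55860125e-04, -3.25056316e-04,  1.12958566e-03,
       -2.54731137e-03, -5.54184094e-05]), 'joint_efforts': array([ 2.31980870e-03, -5.43496263e+01, -3.61796665e+01,  6.68160192e-05,
        4.00381905e-03,  1.03073835e-04]), 'tcp_pos': array([ 0.13218463, -0.5336274 ,  0.23072951]), 'ee_rot': array([ 9.92641675e-01,  1.21087396e-01, -2.68961107e-05, -5.88960896e-04]), 'wrist_force': array([-0.0213266 ,  0.25170886, -0.8392096 ]), 'wrist_torque': array([ 0.0433205 , -0.05311927, -0.03608636]), 'grip_force': 0.0, 'width': 0.08557721629851972}
top 43.171519734899775 [[0.002, -0.996, 0.09, 0.386], [-1.0, -0.001, 0.017, -0.05], [-0.016, -0.09, -0.996, 1.386], [0.0, 0.0, 0.0, 1.0]]
coaster_1 []
caddy [(0.72, [0.457, -0.282, 0.023])]
tray_well [(0.83, [0.48, 0.246, 0.014]), (0.34, [0.557, -0.111, 0.003])]
cup [(0.58, [0.463, -0.114, 0.011]), (0.31, [0.564, 0.042, 0.031])]
chamber [(0.57, [0.448, 0.063, 0.011])]
press [(0.8, [0.555, -0.194, 0.003]), (0.72, [0.557, -0.109, 0.002])]
lid [(0.6, [0.564, 0.041, 0.032])]
side 48.703081093954125 [[0.995, -0.068, 0.077, 0.44], [-0.102, -0.615, 0.782, -0.813], [-0.006, -0.786, -0.619, 0.657], [0.0, 0.0, 0.0, 1.0]]
coaster_1 [(0.59, [0.47, -0.309, 0.066])]
caddy [(0.55, [0.463, -0.333, 0.018])]
tray_well [(0.88, [0.477, 0.231, 0.02])]
cup [(0.71, [0.452, -0.133, 0.044])]
chamber []
press [(0.79, [0.553, -0.117, 0.004]), (0.76, [0.553, -0.2, 0.007]), (0.31, [0.461, -0.332, 0.021])]
lid [(0.96, [0.561, 0.026, 0.022])]
```

View pics/top0.png

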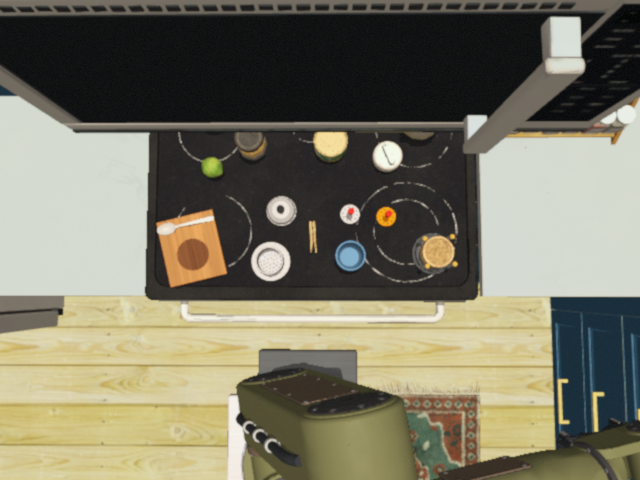

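View pics/side0.png

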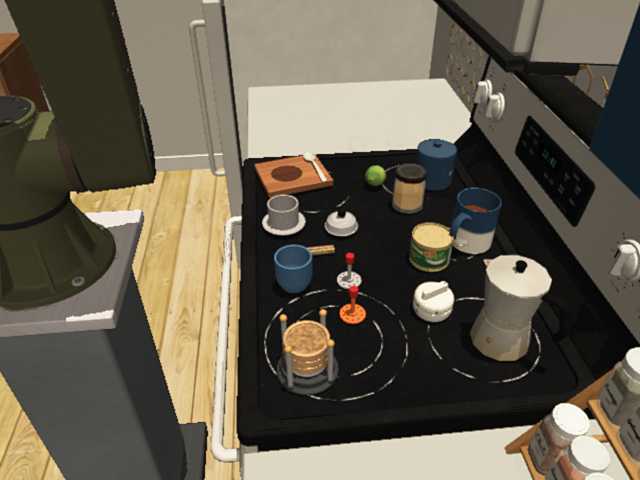

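Top view: tray (192,250), with its well at (193,254) and the spoon at its upper edge. Chamber (270,262), lid (281,210), cup (350,256), caddy (436,252). The two press-shaped things are at (350,213), steel disc, and (386,216), orange disc. The steel one fits the description. I'll measure from the depth data and confirm it in a crop.

Run:
```python
from h import *
def fit(xy):
    (c,r)=cv2.minEnclosingCircle(xy.astype(np.float32)); return np.round(c,4),round(r,4)
for n in ('top','side'):
    z=np.load('/tmp/'+n+'.npz'); P=z['P']; im=z['im']
    print(n,'table z',np.nanmedian(P[...,2][(abs(P[...,0]-.5)<.03)&(abs(P[...,1]-.14)<.02)]))
    for nm,c,rad,zs in [('cup',(.46,-.116),.05,[(.058,.075)]),('chamber',(.45,.065),.06,[(.002,.02),(.05,.065)]),('lid',(.563,.04),.05,[(.003,.015),(.015,.035),(.04,.06)]),('press',(.555,-.11),.035,[(.001,.012),(.04,.07)]),('coaster',(.46,-.29),.038,[(.06,.08)]),('caddyball',(.46,-.29),.075,[(.082,.1)])]:
        m=np.hypot(P[...,0]-c[0],P[...,1]-c[1])<rad
        for a,b in zs:
            k=m&(P[...,2]>a)&(P[...,2]<b)
            if k.sum()>3: print(nm,(a,b),k.sum(),fit(P[k][:,:2]),np.round(np.median(P[k],0),4),'zmax',round(P[k][:,2].max(),4))
            if nm=='caddyball':
                nn,l,st,ce=cv2.connectedComponentsWithStats(k.astype(np.uint8))
                for j in range(1,nn): print('  ball',st[j,4],np.round(P[l==j].mean(0),4))
im=np.load('/tmp/top.npz')['im']
s=np.load('/tmp/side.npz')['im']
a=cv2.resize(im[190:290,150:470],(800,250),interpolation=cv2.INTER_CUBIC)
b=cv2.resize(s[240:340,240:480],(800,333),interpolation=cv2.INTER_CUBIC)
save('crop1',np.vstack([a,b]))
```

```text
top table z -0.004596475552928525
cup (0.058, 0.075) 172 (array([ 0.4626, -0.1122]), 0.0329) [ 0.4595 -0.1133  0.0653] zmax 0.0724
chamber (0.002, 0.02) 986 (array([0.4494, 0.0654]), 0.0595) [0.451  0.0654 0.0108] zmax 0.02
chamber (0.05, 0.065) 128 (array([0.4522, 0.0655]), 0.0312) [0.4531 0.0654 0.0557] zmax 0.0635
lid (0.003, 0.015) 126 (array([0.5683, 0.0447]), 0.0435) [0.5595 0.0346 0.0095] zmax 0.0148
lid (0.015, 0.035) 494 (array([0.5666, 0.0412]), 0.0318) [0.5647 0.0408 0.0269] zmax 0.0349
lid (0.04, 0.06) 54 (array([0.5681, 0.0421]), 0.0092) [0.5672 0.0424 0.0469] zmax 0.0562
press (0.001, 0.012) 209 (array([ 0.5527, -0.1099]), 0.0324) [ 0.5594 -0.1119  0.0042] zmax 0.0117
press (0.04, 0.07) 40 (array([ 0.5607, -0.1142]), 0.0075) [ 0.5609 -0.1139  0.0605] zmax 0.0651
coaster (0.06, 0.08) 626 (array([ 0.4639, -0.2941]), 0.0355) [ 0.4662 -0.2974  0.0683] zmax 0.0775
caddyball (0.082, 0.1) 84 (array([ 0.4702, -0.3018]), 0.0463) [ 0.448  -0.278   0.0907] zmax 0.0977
  ball 20 [ 0.5017 -0.3283  0.0911]
  ball 21 [ 0.4969 -0.2703  0.0904]
  ball 21 [ 0.4435 -0.3331  0.0906]
  ball
[... 453 characters left out ...]
035) 448 (array([0.5637, 0.0382]), 0.0307) [0.5613 0.0273 0.0264] zmax 0.0346
lid (0.04, 0.06) 62 (array([0.5635, 0.0397]), 0.01) [0.5638 0.0375 0.0468] zmax 0.051
press (0.001, 0.012) 288 (array([ 0.5578, -0.1155]), 0.0227) [ 0.5549 -0.1192  0.0041] zmax 0.0119
press (0.04, 0.07) 95 (array([ 0.5576, -0.1179]), 0.0071) [ 0.557  -0.1201  0.0575] zmax 0.0634
coaster (0.06, 0.08) 1152 (array([ 0.4634, -0.293 ]), 0.0361) [ 0.465  -0.2961  0.0685] zmax 0.08
caddyball (0.082, 0.1) 201 (array([ 0.4673, -0.3044]), 0.047) [ 0.445  -0.3302  0.0895] zmax 0.0941
  ball 44 [ 0.4941 -0.2743  0.089 ]
  ball 49 [ 0.4361 -0.2785  0.089 ]
  ball 55 [ 0.4983 -0.3327  0.089 ]
  ball 53 [ 0.4402 -0.337   0.0892]
```

View pics/crop1.png

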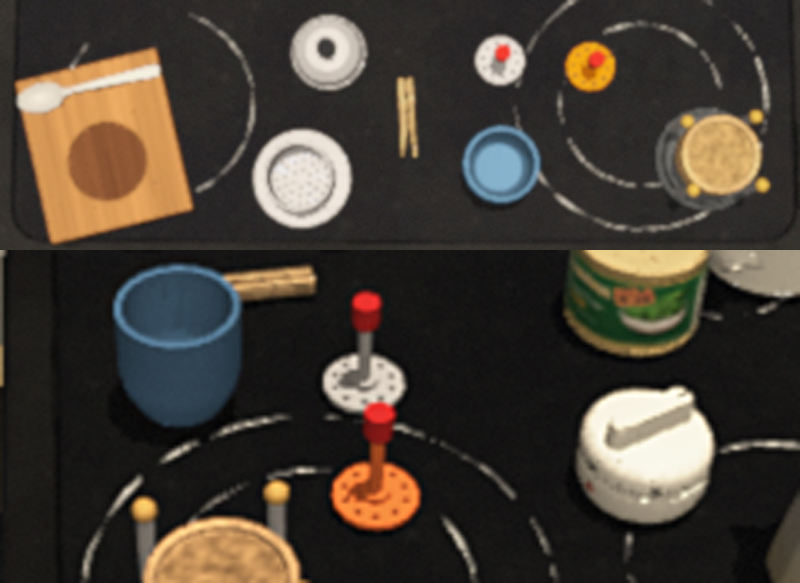

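The crop confirms it: the press is the steel disc at (500,60) in the upper crop and (365,380) in the lower. The orange one at (590,65)/(375,495) is the decoy. Caddy yaw is about 0.073 rad and its centre is near (0.469,-0.303). I'll move above it.

Request:
step_arm(xyz=[[3.38,2.31,0],[3.38,2.31,0],[3.38,2.31,0],[3.38,2.31,0],[3.38,2.31,0]], twist=[-0.017,-0.017,-0.017,-0.017,-0.017], claw=[-1,-1,-1,-1,-1], grip_force=30)

```text
t: 1.22
tcp_pos: [0.3025, -0.417, 0.2314]
ee_rot: [0.997, 0.078, 0.0, 0.0]
wrist_force: [1.0, -1.2, -0.6]
width: 0.0851
grip_force: 0.0
```

Request:
step_arm(xyz=[[3.38,2.31,0],[3.38,2.31,0],[3.38,2.31,0],[3.2,2.2,0],[0,0,0]], twist=[-0.017,-0.017,-0.017,-0.017,-0.017], claw=[-1,-1,-1,-1,-1])

```text
t: 1.63
tcp_pos: [0.4387, -0.3233, 0.2312]
ee_rot: [0.999, 0.038, 0.0, -0.0]
wrist_force: [-0.2, -0.0, 0.1]
width: 0.0857
grip_force: 0.0
```

Run:
```python
from h import *
s=status.read_state(); print(s['t'],s['tcp_pos'],R.from_quat(s['ee_rot']).as_matrix()[:,1])
print(cams.camera_info('wrist'))
im,d,P,M=shot('wrist'); save('w1',im); np.savez('/tmp/w1',im=im,P=P)
k=(P[...,2]>.085)&(P[...,2]<.1)&(np.hypot(P[...,0]-.469,P[...,1]+.303)<.07)
nn,l,st,ce=cv2.connectedComponentsWithStats(k.astype(np.uint8))
for j in range(1,nn): print('  ball',st[j,4],np.round(P[l==j].mean(0),4),ce[j])
k=(P[...,2]>.069)&(P[...,2]<.08)&(np.hypot(P[...,0]-.469,P[...,1]+.303)<.037)
if k.any(): print(k.sum(),cv2.minEnclosingCircle(P[k][:,:2].astype(np.float32)),np.median(P[k],0))
```

```text
1.6333 [ 0.43873761 -0.32333962  0.23120241] [ 7.66960627e-02 -9.97054362e-01 -5.60266382e-04]
{'fovy': 67.03409407372413, 'cx': 324.0746194285169, 'cy': 246.69886821194876, 'tool_from_camera': array([[ 3.44906980e-04, -9.57747768e-01, -2.87609274e-01,
         7.43066538e-02],
       [ 9.99999906e-01,  2.54499913e-04,  3.51727962e-04,
         2.84788581e-04],
       [-2.63670135e-04, -2.87609368e-01,  9.57747765e-01,
        -1.43880261e-01],
       [ 0.00000000e+00,  0.00000000e+00,  0.00000000e+00,
         1.00000000e+00]])}
  ball 167 [ 0.4978 -0.2726  0.0918] [262.98802395 153.98203593]
  ball 164 [ 0.5019 -0.3305  0.0919] [339.48780488 154.43292683]
  ball 142 [ 0.44   -0.2768  0.0918] [266.05633803 228.24647887]
  ball 138 [ 0.4441 -0.3346  0.0918] [338.12318841 228.73188406]
4200 ((0.46797236800193787, -0.3030855357646942), 0.03637300804257393) [ 0.47141178 -0.30341065  0.07014802]
```

View pics/w1.png

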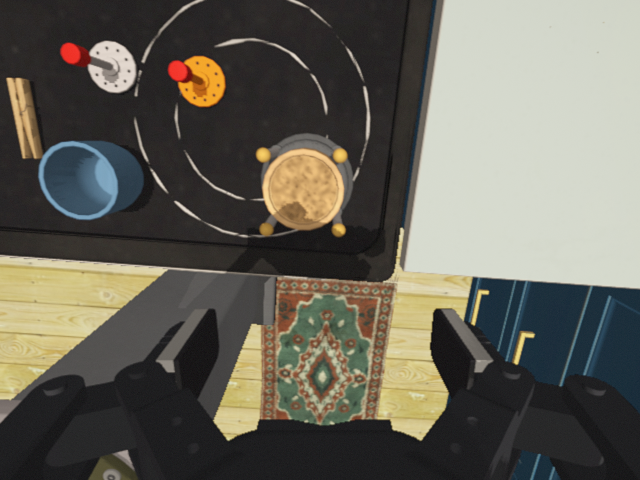

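The wrist view shows the caddy with its balls at (263,154), (339,154), (266,228) and (338,229), giving centre (0.471,-0.3036) and yaw 0.072. I'll centre over it and go part way down, then check the fingertip height from the side.

Request:
step_arm(xyz=[[3.2,1.97,0],[0,0,-3],[0,0,-4],[0,0,-4],[0,0,0]], twist=[0,0,0,0,0], claw=[-1,-1,-0.75,-0.75,-0.75])

```text
t: 2.1
tcp_pos: [0.4633, -0.306, 0.1144]
ee_rot: [0.999, 0.036, -0.004, -0.003]
wrist_force: [-0.8, 0.6, -0.8]
width: 0.0751
grip_force: 0.0
```

Run:
```python
from h import *
s=status.read_state(); print(s['t'],s['tcp_pos'],s['width'],R.from_quat(s['ee_rot']).as_matrix()[:,1])
im,d,P,M=shot('side'); save('s2',im[200:460,180:500]); np.savez('/tmp/s2',im=im,P=P)
w=np.load('/tmp/w1.npz')['P']
for c in [(.45,-.2),(.52,-.25),(.5,-.1),(.40,-.25)]:
    k=np.hypot(w[...,0]-c[0],w[...,1]-c[1])<.01; print(c,np.nanmedian(w[k][:,2]))
k=np.hypot(w[...,0]-.471,w[...,1]+.3036)<.038; print(np.nanpercentile(w[k][:,2],[5,25,50,75,95,99]))
k=np.hypot(w[...,0]-.471,w[...,1]+.3036)<.02; print(np.nanpercentile(w[k][:,2],[25,50,75]))
# finger points
k=(abs(P[...,0]-s['tcp_pos'][0])<.013)&(abs(P[...,1]-s['tcp_pos'][1])<.07)&(P[...,2]>s['tcp_pos'][2]-.005)&(P[...,2]<s['tcp_pos'][2]+.06)&(P[...,2]>.1)
for sg in (-1,1):
    kk=k&(sg*(P[...,1]-s['tcp_pos'][1])>.01); 
    if kk.any(): print(sg,kk.sum(),P[kk].min(0),P[kk].max(0),np.percentile(P[kk][:,2],[1,5]))
```

```text
2.1 [ 0.46327413 -0.30596375  0.1143805 ] 0.07509640908517391 [ 0.0722698  -0.99735883 -0.00724091]
(0.45, -0.2) -0.0033826427230855827
(0.52, -0.25) -0.0033170553009309878
(0.5, -0.1) -0.0032192858552133885
(0.4, -0.25) -0.002881948018960745
[0.06890246 0.26766216 0.31181715 0.3187128  0.32679929 0.32883058]
[0.07042762 0.31901153 0.32435999]
-1 212 [ 0.45220411 -0.37577156  0.12341342] [ 0.47540031 -0.34530567  0.17437943] [0.12418515 0.12665518]
1 14 [ 0.4547208  -0.27135112  0.12552014] [ 0.45774266 -0.26825957  0.1354879 ] [0.12572207 0.12652978]
```

View pics/s2.png

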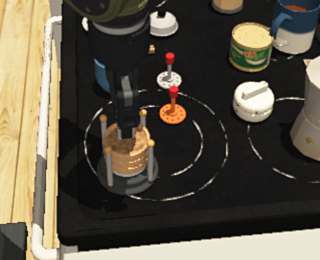

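Request:
step_arm(xyz=[[0,0,0],[0,0,0],[0,0,0]], twist=[0,0,0], claw=[-0.75,-0.75,-0.75])

```text
t: 2.4
tcp_pos: [0.4673, -0.3083, 0.1239]
ee_rot: [0.999, 0.036, 0.002, 0.001]
wrist_force: [0.1, -0.4, -0.0]
width: 0.0748
grip_force: 0.0
```

Request:
step_arm(xyz=[[0.37,0.47,-1],[0,0,-1],[0,0,-1],[0,0,0],[0,0,0]], twist=[0,0,0,0,0], claw=[-0.75,-0.75,-0.75,-0.75,-0.75])

```text
t: 2.82
tcp_pos: [0.47, -0.3024, 0.0904]
ee_rot: [0.999, 0.036, -0.001, -0.001]
wrist_force: [0.5, -1.2, 0.2]
width: 0.0747
grip_force: 0.0
```

Run:
```python
from h import *
s=status.read_state(); print(s['t'],s['tcp_pos'],s['width'],s['qvel'].round(3))
im,d,P,M=shot('side'); t=s['tcp_pos']
k=(abs(P[...,0]-t[0])<.015)&(abs(P[...,1]-t[1])<.07)&(P[...,2]>t[2]-.005)&(P[...,2]<t[2]+.06)&(np.hypot(P[...,0]-t[0],P[...,1]-t[1])>.03)
kk=k&(P[...,1]<t[1]); print(kk.sum(),np.percentile(P[kk][:,2],[0,1,5]))
k=(P[...,2]>.082)&(P[...,2]<.1)&(np.hypot(P[...,0]-.469,P[...,1]+.303)<.07)
nn,l,st,ce=cv2.connectedComponentsWithStats(k.astype(np.uint8))
for j in range(1,nn):
    if st[j,4]>10: print('  ball',st[j,4],np.round(P[l==j].mean(0),4),P[l==j][:,2].max())
im,d,P,M=shot('wrist'); print(np.nanmedian(P[...,2][(abs(P[...,0]-.471)<.015)&(abs(P[...,1]+.3036)<.015)]))
k=(P[...,2]>.06)&(P[...,2]<.085)&(np.hypot(P[...,0]-.471,P[...,1]+.3036)<.036)
print(k.sum(),cv2.minEnclosingCircle(P[k][:,:2].astype(np.float32)),np.percentile(P[k][:,2],[5,50,90]))
save('w3',im)
```

```text
2.8167 [ 0.46999888 -0.30241483  0.09036564] 0.07471660721084335 [-0.001 -0.016 -0.018  0.     0.008 -0.001]
201 [0.1003383  0.10104714 0.1047888 ]
  ball 19 [ 0.4967 -0.275   0.0897] 0.09276095211307733
  ball 46 [ 0.4362 -0.2785  0.0893] 0.09277500081342893
  ball 51 [ 0.4984 -0.3325  0.0893] 0.09488553610278949
  ball 53 [ 0.4403 -0.3369  0.0894] 0.09303221374096793
0.17157585286053917
14192 ((0.4705946147441864, -0.30329349637031555), 0.03408431261777878) [0.06847584 0.06980935 0.07327409]
```

View pics/w3.png

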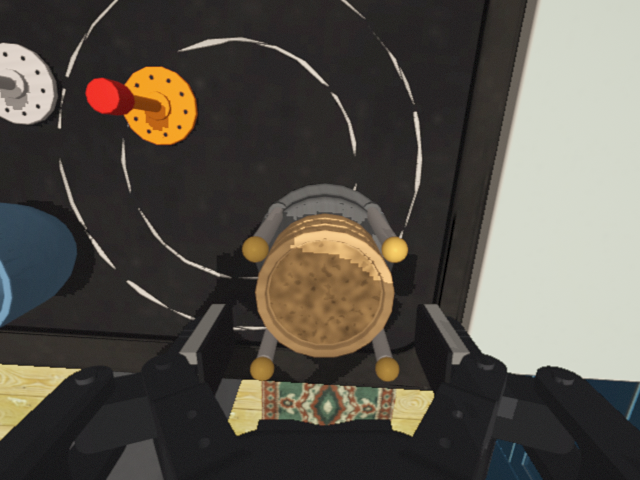

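Centred: the coaster fills (258–393) between the fingers, and the tips stand 9.9 mm above the TCP, as expected. Going down and gripping.

Request:
step_arm(xyz=[[0.05,-0.1,-1.2],[0,0,-1.2],[0,0,-1.1],[0,0,0],[0,0,0]], twist=[0,0,0,0,0], claw=[-0.75,-0.75,-0.75,-0.75,-0.75])

```text
t: 3.33
tcp_pos: [0.4704, -0.3034, 0.0552]
ee_rot: [0.999, 0.036, -0.001, -0.001]
wrist_force: [0.7, -0.4, 0.5]
width: 0.0747
grip_force: 0.0
```

Request:
step_arm(xyz=[[0,0,0],[0,0,0],[0,0,0],[0,0,0],[0,0,0]], twist=[0,0,0,0,0], claw=[-0.5,-0.5,-0.5,-0.5,-0.5])

```text
t: 3.75
tcp_pos: [0.471, -0.3038, 0.0566]
ee_rot: [0.999, 0.036, 0.0, 0.0]
wrist_force: [0.8, -0.0, -0.8]
width: 0.0664
grip_force: 33.4
```

Request:
step_arm(xyz=[[0,0,0.5],[0,0,0.8],[0,0,1.2],[0,0,3],[0,0,4]], twist=[0,0,0,0,0], claw=[-0.5,-0.5,-0.5,-0.5,-0.5])

```text
t: 4.17
tcp_pos: [0.4698, -0.3029, 0.1512]
ee_rot: [0.999, 0.036, -0.002, -0.001]
wrist_force: [0.1, -1.2, -0.4]
width: 0.067
grip_force: 34.1
```

Request:
step_arm(xyz=[[0,0,4],[0,0,2],[0,0,0],[0,0,0],[0,0,0]], twist=[0,0,0,0,0], claw=[-0.5,-0.5,-0.5,-0.5,-0.5])

```text
t: 4.58
tcp_pos: [0.4705, -0.3034, 0.2108]
ee_rot: [0.999, 0.036, -0.0, -0.0]
wrist_force: [-0.7, -0.1, -1.0]
width: 0.0667
grip_force: 34.1
```

Run:
```python
from h import *
s=status.read_state(); print(s['tcp_pos'],s['width'],s['grip_force'])
im,d,P,M=shot('side'); save('s4',cv2.resize(im[150:450,180:500],(640,600)))
im,d,P,M=shot('wrist'); np.savez('/tmp/w4',im=im,P=P)
```

```text
[ 0.4704563  -0.30337394  0.21076724] 0.0667217040454167 34.147145580500364
```

View pics/s4.png

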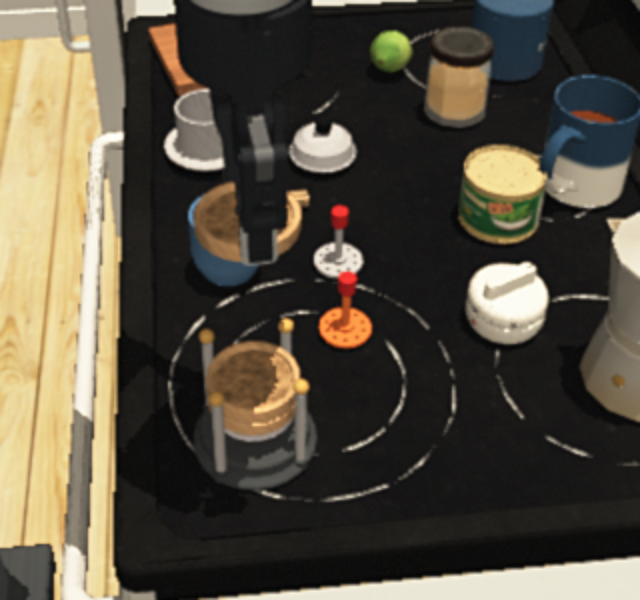

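One coaster is held level at (248,220), and two remain in the caddy at (255,390). Moving to the tray.

Request:
step_arm(xyz=[[-0.65,3.9,0],[-0.65,3.9,0],[-0.65,3.9,0],[-0.65,3.9,0],[-0.65,3.9,0]], twist=[0,0,0,0,0], claw=[-0.5,-0.5,-0.5,-0.5,-0.5])

```text
t: 5.1
tcp_pos: [0.4372, -0.107, 0.2103]
ee_rot: [0.999, 0.036, -0.001, -0.0]
wrist_force: [1.0, 0.5, -0.3]
width: 0.0666
grip_force: 34.2
```

Request:
step_arm(xyz=[[-0.65,3.9,0],[-0.65,3.9,0],[-0.65,3.9,0],[-0.65,3.9,0],[-0.65,3.9,0]], twist=[0,0,0,0,0], claw=[-0.5,-0.5,-0.5,-0.5,-0.5])

```text
t: 5.52
tcp_pos: [0.4047, 0.088, 0.2107]
ee_rot: [0.999, 0.036, -0.001, 0.0]
wrist_force: [0.7, 0.7, -0.3]
width: 0.0669
grip_force: 34.2
```

Request:
step_arm(xyz=[[-0.65,3.9,0],[-0.65,3.9,0],[-0.65,3.9,0],[-0.65,3,0],[0,0,0]], twist=[0,0,0,0,0], claw=[-0.5,-0.5,-0.5,-0.5,-0.5])

```text
t: 5.93
tcp_pos: [0.3783, 0.2371, 0.2104]
ee_rot: [0.999, 0.038, -0.001, -0.0]
wrist_force: [0.4, 0.1, -1.1]
width: 0.0666
grip_force: 34.2
```

Request:
step_arm(xyz=[[0,0,0],[0,0,0],[0,0,0]], twist=[0,0,0], claw=[-0.5,-0.5,-0.5])

```text
t: 6.18
tcp_pos: [0.38, 0.2324, 0.2109]
ee_rot: [0.999, 0.036, -0.0, 0.0]
wrist_force: [-0.1, -0.1, -0.9]
width: 0.0668
grip_force: 34.2
```

Run:
```python
from h import *
s=status.read_state(); print(s['tcp_pos'],s['width'],R.from_quat(s['ee_rot']).as_matrix()[:,1])
im,d,P,M=shot('wrist'); save('w5',im); np.savez('/tmp/w5',im=im,P=P)
# well: dark brown pixels near
def well(im,P,n):
    hsv=cv2.cvtColor(im,cv2.COLOR_RGB2HSV)
    near=np.hypot(P[...,0]-.48,P[...,1]-.24)<.09
    tray=near&(P[...,2]>.005)&(P[...,2]<.03)
    g=im[...,0].astype(int)
    v=g[tray].astype(np.uint8); th,_=cv2.threshold(v.reshape(-1,1),0,255,cv2.THRESH_OTSU)
    m=(tray&(g<th)).astype(np.uint8); m=cv2.morphologyEx(m,cv2.MORPH_OPEN,np.ones((3,3)))
    nn,l,st,ce=cv2.connectedComponentsWithStats(m); j=1+np.argmax(st[1:,4])
    Q=P[l==j]; print(n,th,st[j],ce[j],'mean',Q.mean(0).round(4),cv2.minEnclosingCircle(Q[:,:2].astype(np.float32)))
    Q=P[tray&(g>=th)]; print('tray z',np.median(Q[:,2]))
well(im,P,'wrist')
for n in ('top','side'):
    z=np.load('/tmp/'+n+'.npz'); well(z['im'],z['P'],n)
```

```text
[0.37997486 0.23239504 0.21092969] 0.0667821426899237 [ 7.15726351e-02 -9.97435291e-01  4.45480502e-04]
wrist 181.0 [ 279   77   83   87 5611] [320.08572447 120.16057744] mean [0.4684 0.2418 0.0156] ((0.46701616048812866, 0.24162159860134125), 0.03657873719930649)
tray z 0.019338121288125898
top 182.0 [177 239  32  31 773] [192.47865459 254.14747736] mean [0.4661 0.242  0.0141] ((0.4662642180919647, 0.24162545800209045), 0.037311259657144547)
tray z 0.018171823710673274
side 151.0 [271 166  31  16 387] [285.84237726 173.16537468] mean [0.4639 0.2466 0.0142] ((0.46359166502952576, 0.2463558465242386), 0.035807766020298004)
tray z 0.017928148708612146
```

View pics/w5.png

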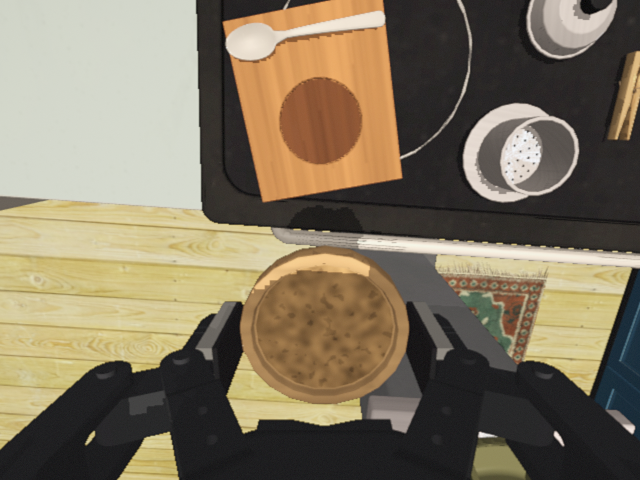

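The wrist view shows the well at (320,120) and the coaster held level at (325,325). The well centre is at (0.4677,0.2417), and the top camera agrees.

Request:
step_arm(xyz=[[2.9,0.31,-2],[2.9,0.31,-3],[2.97,0.31,-3],[0,0,-2],[0,0,-1]], twist=[0,0,0,0,0], claw=[-0.5,-0.5,-0.5,-0.5,-0.5])

```text
t: 6.65
tcp_pos: [0.4669, 0.2409, 0.0986]
ee_rot: [0.999, 0.035, -0.002, 0.001]
wrist_force: [-0.2, -1.0, -2.2]
width: 0.0664
grip_force: 34.2
```

Request:
step_arm(xyz=[[0,0,-1],[0,0,-1],[0,0,-1],[0,0,0],[0,0,0]], twist=[0,0,0,0,0], claw=[-0.5,-0.5,-0.5,-0.5,-0.5])

```text
t: 7.07
tcp_pos: [0.4669, 0.2427, 0.0722]
ee_rot: [0.999, 0.036, 0.0, -0.0]
wrist_force: [0.0, -0.3, -0.8]
width: 0.0667
grip_force: 34.2
```

Need TCP z about 0.017. I'll descend and watch the force.

Request:
step_arm(xyz=[[0.08,-0.1,-1.2],[0,0,-1.2],[0,0,-1.2],[0,0,-1],[0,0,0]], twist=[0,0,0,0,0], claw=[-0.5,-0.5,-0.5,-0.5,-0.5])

```text
t: 7.48
tcp_pos: [0.4666, 0.241, 0.0232]
ee_rot: [0.999, 0.036, -0.002, 0.001]
wrist_force: [-0.2, -0.7, -1.2]
width: 0.067
grip_force: 34.2
```

Request:
step_arm(xyz=[[0,0,-0.2],[0,0,-0.2],[0,0,-0.2],[0,0,0],[0,0,0]], twist=[0,0,0,0,0], claw=[-0.5,-0.5,-0.5,-0.5,-0.5])

```text
t: 7.9
tcp_pos: [0.4678, 0.2416, 0.0201]
ee_rot: [0.999, 0.036, 0.0, -0.0]
wrist_force: [0.5, -0.9, -0.5]
width: 0.0667
grip_force: 34.2
```

Request:
step_arm(xyz=[[0,0,-0.15],[0,0,-0.1],[0,0,-0.1],[0,0,0]], twist=[0,0,0,0], claw=[-0.5,-0.5,-0.5,-0.5])

```text
t: 8.23
tcp_pos: [0.4679, 0.2416, 0.0171]
ee_rot: [0.999, 0.036, 0.0, -0.0]
wrist_force: [-4.1, -2.7, 9.8]
width: 0.0669
grip_force: 35.1
```

Request:
step_arm(xyz=[[0,0,-0.1],[0,0,0],[0,0,0]], twist=[0,0,0], claw=[-0.5,-0.5,-0.5])

```text
t: 8.48
tcp_pos: [0.468, 0.2417, 0.0168]
ee_rot: [0.999, 0.036, 0.0, -0.0]
wrist_force: [-8.8, -4.0, 21.1]
width: 0.067
grip_force: 36.2
```

Contact at TCP z≈0.0172. Release and lift.

Request:
step_arm(xyz=[[0,0,0.05],[0,0,0],[0,0,0],[0,0,0],[0,0,0]], twist=[0,0,0,0,0], claw=[-0.5,-0.8,-0.8,-0.8,-0.8])

```text
t: 8.9
tcp_pos: [0.4677, 0.2416, 0.0157]
ee_rot: [0.999, 0.036, -0.0, 0.0]
wrist_force: [-0.5, 0.2, -0.1]
width: 0.0771
grip_force: 0.0
```

Request:
step_arm(xyz=[[0,0,1],[0,0,2],[0,0,4],[0,0,4],[0,0,4]], twist=[0,0,0,0,0], claw=[-0.8,-0.8,-0.8,-0.8,-0.8])

```text
t: 9.32
tcp_pos: [0.4673, 0.2414, 0.1682]
ee_rot: [0.999, 0.036, -0.0, 0.0]
wrist_force: [0.9, 0.3, 0.5]
width: 0.0772
grip_force: 0.0
```

Request:
step_arm(xyz=[[0,-4,2],[0,-4,0],[0,-4,0],[0,-4,0],[0,0,0]], twist=[0,0,0,0,0], claw=[-1,-1,-1,-1,-1])

```text
t: 9.73
tcp_pos: [0.4676, 0.0793, 0.1854]
ee_rot: [0.999, 0.034, 0.0, 0.0]
wrist_force: [-0.6, 0.1, -1.5]
width: 0.0857
grip_force: 0.0
```

Request:
step_arm(xyz=[[-4,-4,0],[-4,0,0],[-2,0,0],[0,0,0],[0,0,0]], twist=[0,0,0,0,0], claw=[-1,-1,-1,-1,-1])

```text
t: 10.15
tcp_pos: [0.3783, 0.055, 0.1855]
ee_rot: [0.999, 0.036, 0.001, -0.0]
wrist_force: [0.8, -0.7, -0.1]
width: 0.0854
grip_force: 0.0
```

```bash
cat >> h.py <<'E'
def circ(P,c,rad,a,b):
    k=(np.hypot(P[...,0]-c[0],P[...,1]-c[1])<rad)&(P[...,2]>a)&(P[...,2]<b)
    if k.sum()<5: return None
    (x,y),r=cv2.minEnclosingCircle(P[k][:,:2].astype(np.float32))
    return k.sum(),round(x,4),round(y,4),round(r,4),'z',np.percentile(P[k][:,2],[5,50,95]).round(4)
E
python3 - <<'E'
from h import *
s=status.read_state(); print(s['t'],s['tcp_pos'])
im,d,P,M=shot('wrist'); save('w6',im); np.savez('/tmp/w6',im=im,P=P)
print('coaster',circ(P,(.468,.242),.045,.028,.05))
print('chamber rim',circ(P,(.4515,.065),.05,.05,.07),'flange',circ(P,(.45,.065),.06,.004,.02))
print('cup',circ(P,(.461,-.114),.05,.06,.08))
print('lid',circ(P,(.565,.04),.05,.04,.06),circ(P,(.565,.04),.05,.003,.06))
E
```

```text
10.15 [0.37825758 0.054973   0.18547005]
coaster (np.int64(6633), 0.4668, 0.2406, 0.0346, 'z', array([0.0284, 0.0298, 0.0336]))
chamber rim (np.int64(1306), 0.4524, 0.0648, 0.031, 'z', array([0.0514, 0.0569, 0.0582])) flange (np.int64(6734), 0.4432, 0.0655, 0.0532, 'z', array([0.011 , 0.0123, 0.0137]))
cup (np.int64(2660), 0.4622, -0.1132, 0.0335, 'z', array([0.0609, 0.0665, 0.0682]))
lid None (np.int64(1913), 0.5555, 0.0407, 0.0315, 'z', array([0.0095, 0.0219, 0.03  ]))
```

View pics/w6.png

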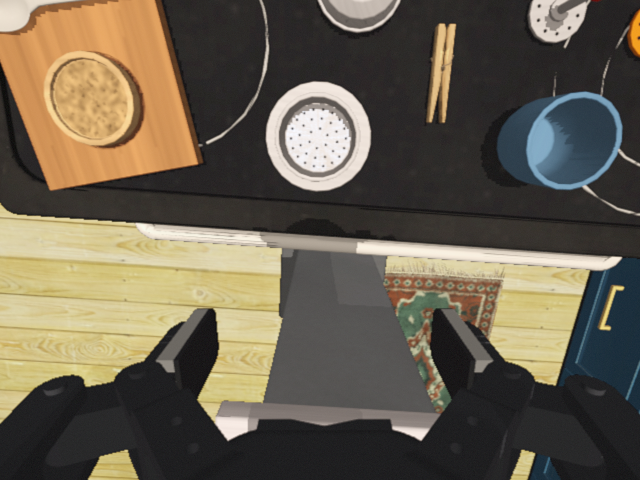

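The coaster is flat in the well at (92,98). The cup rim is near (572,140), at (0.462,-0.113). Moving in front of the cup for a straight measurement.

Request:
step_arm(xyz=[[0,-4.1,0],[0,-4.1,0],[0,-4.1,0],[0,-4.1,0],[0,0,0]], twist=[0,0,0,0,0], claw=[-1,-1,-1,-1,-1])

```text
t: 10.62
tcp_pos: [0.3789, -0.1148, 0.1847]
ee_rot: [0.999, 0.034, 0.0, 0.001]
wrist_force: [0.7, 0.9, 0.1]
width: 0.0853
grip_force: 0.0
```

Request:
step_arm(xyz=[[0,0,0],[0,0,0],[0,0,0]], twist=[0,0,0], claw=[-1,-1,-1])

```text
t: 10.87
tcp_pos: [0.3787, -0.1083, 0.1844]
ee_rot: [0.999, 0.037, -0.0, -0.0]
wrist_force: [0.0, -0.1, -0.8]
width: 0.0854
grip_force: 0.0
```

Run:
```python
from h import *
s=status.read_state(); print(s['t'],s['tcp_pos'])
im,d,P,M=shot('wrist'); np.savez('/tmp/w7',im=im,P=P)
for a in (.05,.06,.064): print('cup',circ(P,(.461,-.114),.05,a,.08))
print('press',circ(P,(.557,-.115),.035,.045,.07),circ(P,(.557,-.115),.035,.001,.01))
```

```text
10.8667 [ 0.37870363 -0.10833229  0.18444859]
cup (np.int64(2362), 0.4623, -0.1137, 0.033, 'z', array([0.0533, 0.0667, 0.0682]))
cup (np.int64(1965), 0.4623, -0.1137, 0.033, 'z', array([0.0623, 0.0669, 0.0683]))
cup (np.int64(1798), 0.4623, -0.1137, 0.033, 'z', array([0.0654, 0.067 , 0.0683]))
press None (np.int64(1059), 0.5554, -0.1161, 0.0207, 'z', array([0.0036, 0.0051, 0.007 ]))
```

Request:
step_arm(xyz=[[4,-0.54,0],[4.15,0,-1],[0.2,0,-3],[0,0,-3],[0,0,0]], twist=[0,0,0,0,0], claw=[-1,-1,-1,-1,-1])

```text
t: 11.33
tcp_pos: [0.459, -0.1125, 0.11]
ee_rot: [0.999, 0.038, -0.004, -0.001]
wrist_force: [-0.8, 1.1, -1.5]
width: 0.0852
grip_force: 0.0
```

Request:
step_arm(xyz=[[0,0,0],[0,0,0],[0,0,0]], twist=[0,0,0], claw=[-1,-1,-1])

```text
t: 11.58
tcp_pos: [0.4616, -0.1145, 0.1168]
ee_rot: [0.999, 0.037, 0.001, 0.001]
wrist_force: [0.2, -0.4, 0.1]
width: 0.0855
grip_force: 0.0
```

Request:
step_arm(xyz=[[0.07,0.08,-2],[0,0,-2.2],[0,0,-2.2],[0,0,-2.1],[0,0,-1]], twist=[0,0,0,0,0], claw=[-1,-1,-1,-1,-1])

```text
t: 12.0
tcp_pos: [0.4613, -0.1137, 0.0192]
ee_rot: [0.999, 0.036, -0.0, -0.0]
wrist_force: [-0.7, -0.6, -0.8]
width: 0.0855
grip_force: 0.0
```

Request:
step_arm(xyz=[[0,0,0],[0,0,0],[0,0,0],[0,0,0],[0,0,0]], twist=[0,0,0,0,0], claw=[-1,-0.45,-0.45,-0.45,-0.45], grip_force=35)

```text
t: 12.42
tcp_pos: [0.4625, -0.114, 0.0215]
ee_rot: [0.999, 0.036, 0.001, 0.0]
wrist_force: [-1.6, 0.9, 6.8]
width: 0.0656
grip_force: 38.4
```

Request:
step_arm(xyz=[[0,0,0],[0,0,0]], twist=[0,0], claw=[-0.45,-0.45])

```text
t: 12.58
tcp_pos: [0.4625, -0.114, 0.0215]
ee_rot: [0.999, 0.036, 0.001, 0.0]
wrist_force: [-1.9, 1.7, 7.1]
width: 0.0657
grip_force: 38.4
```

Request:
step_arm(xyz=[[0,0,0.5],[0,0,1.5],[0,0,3],[0,0,4],[0,0,4]], twist=[0,0,0,0,0], claw=[-0.45,-0.45,-0.45,-0.45,-0.45])

```text
t: 13.0
tcp_pos: [0.4608, -0.1136, 0.1519]
ee_rot: [0.999, 0.036, -0.0, -0.0]
wrist_force: [0.5, -0.0, -2.4]
width: 0.0656
grip_force: 40.2
```

Request:
step_arm(xyz=[[0,2,1],[0,3.5,0],[0,3.5,0],[0,3.5,0],[0,3.5,0]], twist=[0,0,0,0,0], claw=[-0.45,-0.45,-0.45,-0.45,-0.45])

```text
t: 13.42
tcp_pos: [0.4611, 0.0477, 0.1609]
ee_rot: [0.999, 0.036, 0.001, 0.0]
wrist_force: [1.3, -0.1, -1.3]
width: 0.0657
grip_force: 40.2
```

Request:
step_arm(xyz=[[0,3.5,0],[0,3.5,0],[0,3.5,0],[0,3.5,0],[0,3.5,0]], twist=[0,0,0,0,0], claw=[-0.45,-0.45,-0.45,-0.45,-0.45])

```text
t: 13.83
tcp_pos: [0.4611, 0.2231, 0.1608]
ee_rot: [0.999, 0.036, 0.001, -0.0]
wrist_force: [0.4, -1.7, -2.5]
width: 0.0656
grip_force: 40.2
```

Request:
step_arm(xyz=[[0.5,2,0],[0,0,0],[0,0,0],[0,0,0],[0,0,0]], twist=[0,0,0,0,0], claw=[-0.45,-0.45,-0.45,-0.45,-0.45])

```text
t: 14.25
tcp_pos: [0.4665, 0.2404, 0.1601]
ee_rot: [0.999, 0.036, 0.0, 0.0]
wrist_force: [-0.7, -0.4, -2.4]
width: 0.0657
grip_force: 40.2
```

Request:
step_arm(xyz=[[0.15,0.13,-2.5],[0,0,-2.5],[0,0,-2.5],[0,0,-1.7],[0,0,-0.8]], twist=[0,0,0,0,0], claw=[-0.45,-0.45,-0.45,-0.45,-0.45])

```text
t: 14.67
tcp_pos: [0.4672, 0.2413, 0.0578]
ee_rot: [0.999, 0.036, -0.001, 0.001]
wrist_force: [0.7, 0.2, -1.9]
width: 0.0656
grip_force: 40.2
```

Request:
step_arm(xyz=[[0,0,0],[0,0,0],[0,0,-0.2],[0,0,0],[0,0,0]], twist=[0,0,0,0,0], claw=[-0.45,-0.45,-0.45,-0.45,-0.45])

```text
t: 15.08
tcp_pos: [0.4683, 0.2427, 0.0586]
ee_rot: [0.999, 0.036, 0.001, -0.0]
wrist_force: [-0.4, -0.0, -2.7]
width: 0.0656
grip_force: 40.2
```

Request:
step_arm(xyz=[[0,-0.08,-0.3],[0,0,-0.2],[0,0,-0.2],[0,0,0],[0,0,0]], twist=[0,0,0,0,0], claw=[-0.45,-0.45,-0.45,-0.45,-0.45])

```text
t: 15.5
tcp_pos: [0.4679, 0.2417, 0.0506]
ee_rot: [0.999, 0.036, -0.0, 0.0]
wrist_force: [0.5, 0.4, -2.0]
width: 0.0653
grip_force: 40.2
```

Request:
step_arm(xyz=[[0,0,-0.1],[0,0,0],[0,0,0]], twist=[0,0,0], claw=[-0.45,-0.45,-0.45])

```text
t: 15.75
tcp_pos: [0.468, 0.2418, 0.0498]
ee_rot: [0.999, 0.036, 0.0, -0.0]
wrist_force: [0.3, 0.7, -2.3]
width: 0.0656
grip_force: 40.3
```

Request:
step_arm(xyz=[[0,0,-0.1],[0,0,0],[0,0,0]], twist=[0,0,0], claw=[-0.45,-0.45,-0.45])

```text
t: 16.0
tcp_pos: [0.4682, 0.2418, 0.0495]
ee_rot: [0.999, 0.036, 0.0, -0.0]
wrist_force: [-3.2, -2.7, 7.7]
width: 0.0653
grip_force: 40.3
```

Request:
step_arm(xyz=[[0,0,-0.08],[0,0,0],[0,0,0]], twist=[0,0,0], claw=[-0.45,-0.45,-0.45])

```text
t: 16.25
tcp_pos: [0.4684, 0.2419, 0.0495]
ee_rot: [0.999, 0.036, 0.001, -0.0]
wrist_force: [-6.1, -3.5, 17.6]
width: 0.0655
grip_force: 40.7
```

Seated as predicted (z 0.0495). Release, lift, and move above the chamber at (0.4524,0.0648).

Request:
step_arm(xyz=[[0,0,0.1],[0,0,0],[0,0,0],[0,0,0],[0,0,0]], twist=[0,0,0,0,0], claw=[-0.45,-0.7,-1,-1,-1])

```text
t: 16.67
tcp_pos: [0.468, 0.2417, 0.0488]
ee_rot: [0.999, 0.036, -0.0, 0.0]
wrist_force: [0.3, -0.3, -0.2]
width: 0.0851
grip_force: 0.0
```

Request:
step_arm(xyz=[[0,0,1],[0,0,3],[0,0,4],[0,0,4],[0,0,0]], twist=[0,0,0,0,0], claw=[-1,-1,-1,-1,-1])

```text
t: 17.08
tcp_pos: [0.4704, 0.2429, 0.1773]
ee_rot: [0.999, 0.036, 0.005, -0.002]
wrist_force: [1.0, 0.0, 0.9]
width: 0.0851
grip_force: 0.0
```

Request:
step_arm(xyz=[[0,-3.5,0],[0,-3.5,0],[0,-3.5,0],[-0.8,-3.5,0],[-0.8,-3.5,0]], twist=[0,0,0,0,0], claw=[-1,-1,-1,-1,-1])

```text
t: 17.5
tcp_pos: [0.4515, 0.0653, 0.1695]
ee_rot: [0.999, 0.036, 0.0, -0.0]
wrist_force: [0.7, 0.5, 0.3]
width: 0.0857
grip_force: 0.0
```

Request:
step_arm(xyz=[[0,0,-1],[0,0,-2],[0,0,-2],[0,0,0],[0,0,0]], twist=[0,0,0,0,0], claw=[-1,-1,-1,-1,-1])

```text
t: 17.92
tcp_pos: [0.4518, 0.0669, 0.1192]
ee_rot: [0.999, 0.036, -0.001, -0.0]
wrist_force: [0.5, 0.3, 1.3]
width: 0.0853
grip_force: 0.0
```

Run:
```python
from h import *
s=status.read_state(); print(s['t'],s['tcp_pos'])
im,d,P,M=shot('wrist'); save('w8',im)
for a in (.045,.052): print('ch',circ(P,(.4524,.065),.036,a,.065))
print('flange',circ(P,(.4524,.065),.047,.008,.016))
print('cup',circ(P,(.468,.242),.045,.09,.11))
```

```text
17.9167 [0.45181058 0.06688396 0.11918642]
ch (np.int64(2532), 0.4525, 0.0646, 0.0312, 'z', array([0.0463, 0.0564, 0.0581]))
ch (np.int64(1867), 0.4524, 0.0647, 0.0312, 'z', array([0.0528, 0.0569, 0.0582]))
flange (np.int64(7188), 0.4526, 0.0647, 0.044, 'z', array([0.0112, 0.0123, 0.0136]))
cup (np.int64(1722), 0.467, 0.2261, 0.0291, 'z', array([0.0905, 0.0944, 0.0959]))
```

View pics/w8.png

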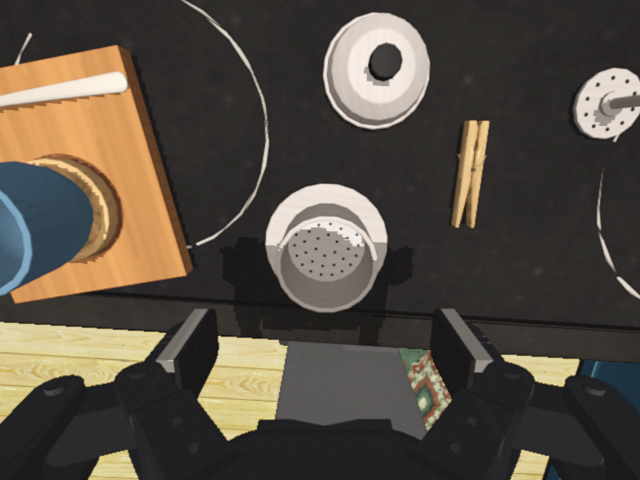

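The chamber at (325,250) is between the fingers, centre (0.4525,0.0647). The cup stands in the coaster at left (10,230). Going down.

Request:
step_arm(xyz=[[0.05,-0.2,-2],[0,0,-2.2],[0,0,-2],[0,0,-1.5],[0,0,-1]], twist=[0,0,0,0,0], claw=[-1,-1,-1,-1,-1])

```text
t: 18.38
tcp_pos: [0.4528, 0.065, 0.0319]
ee_rot: [0.999, 0.037, 0.0, -0.0]
wrist_force: [-0.1, -0.6, 0.6]
width: 0.0856
grip_force: 0.0
```

Request:
step_arm(xyz=[[0,0,0],[0,0,-0.8],[0,0,-0.5],[0,0,0],[0,0,0]], twist=[0,0,0,0,0], claw=[-1,-1,-1,-1,-1])

```text
t: 18.8
tcp_pos: [0.4527, 0.0648, 0.0192]
ee_rot: [0.999, 0.036, 0.0, -0.0]
wrist_force: [0.3, -0.3, -0.1]
width: 0.0854
grip_force: 0.0
```

Request:
step_arm(xyz=[[0,0,-0.3],[0,0,0],[0,0,0],[0,0,0],[0,0,0]], twist=[0,0,0,0,0], claw=[-1,-0.35,-0.35,-0.35,-0.35])

```text
t: 19.22
tcp_pos: [0.4527, 0.0647, 0.0164]
ee_rot: [0.999, 0.036, 0.0, 0.0]
wrist_force: [-2.4, -0.3, 4.8]
width: 0.0614
grip_force: 38.1
```

Request:
step_arm(xyz=[[0,0,0],[0,0,0],[0,0,0]], twist=[0,0,0], claw=[-0.35,-0.35,-0.35])

```text
t: 19.47
tcp_pos: [0.4527, 0.0647, 0.0164]
ee_rot: [0.999, 0.036, 0.0, 0.0]
wrist_force: [-1.9, -0.2, 5.6]
width: 0.0619
grip_force: 38.1
```

Request:
step_arm(xyz=[[0,0,0.5],[0,0,1.5],[0,0,3.5],[0,0,4],[0,0,4]], twist=[0,0,0,0,0], claw=[-0.35,-0.35,-0.35,-0.35,-0.35])

```text
t: 19.88
tcp_pos: [0.4517, 0.0647, 0.1526]
ee_rot: [0.999, 0.036, -0.001, -0.0]
wrist_force: [1.2, -1.2, -1.1]
width: 0.0617
grip_force: 39.2
```

Request:
step_arm(xyz=[[0,0,4],[0,0,2],[0,0,0],[0,0,0],[0,0,0]], twist=[0,0,0,0,0], claw=[-0.35,-0.35,-0.35,-0.35,-0.35])

```text
t: 20.3
tcp_pos: [0.4519, 0.0647, 0.2098]
ee_rot: [0.999, 0.036, -0.001, 0.0]
wrist_force: [-0.2, -0.2, -1.8]
width: 0.0616
grip_force: 39.2
```

Run:
```python
from h import *
s=status.read_state(); t=s['tcp_pos']; print(s['t'],t,s['width'])
im,d,P,M=shot('wrist')
print('cup',circ(P,(.468,.242),.045,.09,.11))
k=(np.hypot(P[...,0]-t[0],P[...,1]-t[1])<.05)&(P[...,2]<t[2]+.05)&(P[...,2]>t[2]-.02); 
print(circ(P,t,.033,t[2]+.03,t[2]+.05),circ(P,t,.047,t[2]-.02,t[2]+.005))
# flange plane
k=(np.hypot(P[...,0]-t[0],P[...,1]-t[1])<.047)&(P[...,2]<t[2]+.005)&(P[...,2]>t[2]-.02)
Q=P[k];A=np.c_[Q[:,:2]-t[:2],np.ones(len(Q))];print('flange plane',np.linalg.lstsq(A,Q[:,2]-t[2],rcond=None)[0])
for n in('top',):
    im,d,P,M=shot(n);print('cup top cam',circ(P,(.468,.242),.045,.085,.11))
```

```text
20.3 [0.45188088 0.06473011 0.2097919 ] 0.06161795703905215
cup (np.int64(2124), 0.4681, 0.2412, 0.0337, 'z', array([0.0907, 0.0946, 0.0961]))
(np.int64(8607), 0.452, 0.0648, 0.0331, 'z', array([0.2407, 0.2491, 0.2522])) (np.int64(15831), 0.4567, 0.0646, 0.0434, 'z', array([0.2047, 0.2058, 0.212 ]))
flange plane [-0.02531436 -0.00214379 -0.00322358]
cup top cam (np.int64(205), 0.4679, 0.2422, 0.0333, 'z', array([0.0875, 0.0927, 0.0974]))
```

Request:
step_arm(xyz=[[0.4,3.5,0],[0.4,3.5,0],[0.4,3.5,0],[0.4,3.5,0],[0,3.5,0]], twist=[0,0,0,0,0], claw=[-0.35,-0.35,-0.35,-0.35,-0.35])

```text
t: 20.82
tcp_pos: [0.4683, 0.2413, 0.2095]
ee_rot: [0.999, 0.036, -0.001, 0.0]
wrist_force: [0.8, -0.5, -1.9]
width: 0.0618
grip_force: 39.3
```

Request:
step_arm(xyz=[[0,0.2,-2],[0,0,-3],[0,0,-3],[0,0,-1],[0,0,0]], twist=[0,0,0,0,0], claw=[-0.35,-0.35,-0.35,-0.35,-0.35])

```text
t: 21.23
tcp_pos: [0.4671, 0.2411, 0.1179]
ee_rot: [0.999, 0.036, -0.003, 0.001]
wrist_force: [-0.1, -0.6, -2.0]
width: 0.0617
grip_force: 39.3
```

Request:
step_arm(xyz=[[0,0,0],[0,0,0],[0,0,0]], twist=[0,0,0], claw=[-0.35,-0.35,-0.35])

```text
t: 21.48
tcp_pos: [0.4692, 0.2419, 0.1226]
ee_rot: [0.999, 0.036, 0.001, -0.0]
wrist_force: [-0.5, 0.5, -1.0]
width: 0.0616
grip_force: 39.3
```

Request:
step_arm(xyz=[[-0.1,0,-0.4],[0,0,-0.4],[0,0,-0.4],[0,0,-0.4],[0,0,0]], twist=[0,0,0,0,0], claw=[-0.35,-0.35,-0.35,-0.35,-0.35])

```text
t: 21.9
tcp_pos: [0.4671, 0.2416, 0.104]
ee_rot: [0.999, 0.036, -0.001, 0.0]
wrist_force: [-1.2, 0.3, -2.4]
width: 0.0615
grip_force: 39.3
```

Request:
step_arm(xyz=[[0,0,0],[0,0,-0.15],[0,0,0],[0,0,0]], twist=[0,0,0,0], claw=[-0.35,-0.35,-0.35,-0.35])

```text
t: 22.23
tcp_pos: [0.4675, 0.2418, 0.1035]
ee_rot: [0.999, 0.036, 0.0, -0.0]
wrist_force: [0.1, -0.6, -1.8]
width: 0.0622
grip_force: 39.3
```

Request:
step_arm(xyz=[[0,0,-0.1],[0,0,0],[0,0,0]], twist=[0,0,0], claw=[-0.35,-0.35,-0.35])

```text
t: 22.48
tcp_pos: [0.4675, 0.2418, 0.1025]
ee_rot: [0.999, 0.036, 0.0, -0.0]
wrist_force: [0.2, 0.0, -1.6]
width: 0.0619
grip_force: 39.5
```

Request:
step_arm(xyz=[[0,0,-0.07],[0,0,0],[0,0,0]], twist=[0,0,0], claw=[-0.35,-0.35,-0.35])

```text
t: 22.73
tcp_pos: [0.4677, 0.2418, 0.1024]
ee_rot: [0.999, 0.036, 0.0, -0.0]
wrist_force: [-2.1, -1.3, 6.3]
width: 0.0618
grip_force: 40.0
```

Seated (0.1024 as predicted). Release and go to view the steel press.

Request:
step_arm(xyz=[[0,0,0.05],[0,0,0],[0,0,0],[0,0,0],[0,0,0]], twist=[0,0,0,0,0], claw=[-0.35,-0.65,-1,-1,-1])

```text
t: 23.15
tcp_pos: [0.4675, 0.2417, 0.1022]
ee_rot: [0.999, 0.036, -0.0, 0.0]
wrist_force: [0.2, 0.1, -0.4]
width: 0.085
grip_force: 0.0
```

Request:
step_arm(xyz=[[0,0,1],[0,0,3],[0,0,3.5],[0,0,3],[0,0,0]], twist=[0,0,0,0,0], claw=[-1,-1,-1,-1,-1])

```text
t: 23.57
tcp_pos: [0.4693, 0.2426, 0.2141]
ee_rot: [0.999, 0.036, 0.004, -0.002]
wrist_force: [-0.1, 0.4, -0.1]
width: 0.0853
grip_force: 0.0
```

Request:
step_arm(xyz=[[0,-4,0],[0,-4,0],[0,-4,0],[0,-4,0],[0,-4,0]], twist=[0,0,0,0,0], claw=[-1,-1,-1,-0.5,-0.5])

```text
t: 23.98
tcp_pos: [0.4671, 0.0401, 0.2079]
ee_rot: [0.999, 0.037, 0.0, 0.0]
wrist_force: [1.3, -0.7, 0.5]
width: 0.0646
grip_force: 0.0
```

Request:
step_arm(xyz=[[0,-4,-1],[0,-4,-1],[0,-4,-1],[0,-3.7,0],[0,0,0]], twist=[0,0,0,0,0], claw=[-0.5,-0.5,-0.5,-0.5,-0.5])

```text
t: 24.4
tcp_pos: [0.467, -0.1202, 0.1773]
ee_rot: [0.999, 0.034, -0.0, 0.0]
wrist_force: [0.8, 0.1, 0.9]
width: 0.0642
grip_force: 0.0
```

Request:
step_arm(xyz=[[0,0,0],[0,0,0],[0,0,0]], twist=[0,0,0], claw=[-0.5,-0.5,-0.5])

```text
t: 24.65
tcp_pos: [0.4676, -0.1143, 0.1776]
ee_rot: [0.999, 0.037, 0.0, 0.0]
wrist_force: [-0.3, -0.1, -0.3]
width: 0.0643
grip_force: 0.0
```

Run:
```python
from h import *
s=status.read_state(); t=s['tcp_pos']; print(s['t'],t,s['width'])
im,d,P,M=shot('wrist'); save('w9',im)
print('press',circ(P,(.557,-.115),.035,.045,.07),circ(P,(.557,-.115),.035,.001,.01))
k=(np.hypot(P[...,0]-.557,P[...,1]+.115)<.03)&(im[...,0]>120)&(im[...,1]<60)
Q=P[k]; print(len(Q),cv2.minEnclosingCircle(Q[:,:2].astype(np.float32)),np.percentile(Q[:,2],[5,50,95]))
im,d,P,M=shot('top');print('chamber',circ(P,(.468,.242),.035,.13,.16),circ(P,(.468,.242),.05,.09,.105))
```

```text
24.65 [ 0.46762273 -0.11430692  0.17759847] 0.06426259924164211
press (np.int64(411), 0.56, -0.1155, 0.0073, 'z', array([0.0605, 0.0622, 0.0635])) (np.int64(1901), 0.5613, -0.1157, 0.0219, 'z', array([0.004 , 0.0052, 0.0066]))
26 ((0.5573132038116455, -0.11404909193515778), 0.005334910470992327) [0.05577297 0.06158528 0.06271041]
chamber (np.int64(199), 0.4671, 0.242, 0.0316, 'z', array([0.1319, 0.1398, 0.1449])) (np.int64(946), 0.467, 0.2421, 0.0444, 'z', array([0.0928, 0.0969, 0.1014]))
```

View pics/w9.png

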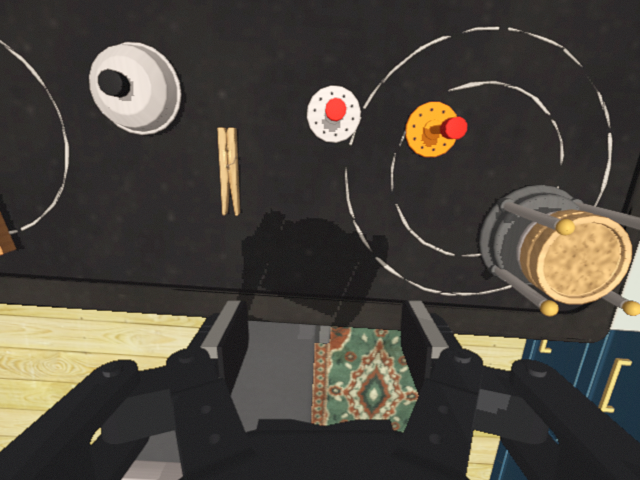

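The steel press is at (334,110), knob at (0.560,-0.1155). The orange decoy is at (435,130). Approaching the steel one.

Request:
step_arm(xyz=[[3.1,-0.04,0],[3.1,-0.04,0],[3.05,-0.05,-2],[0,0,-2],[0,0,0]], twist=[0,0,0,0,0], claw=[0.05,0.05,0.05,0.05,0.05])

```text
t: 25.17
tcp_pos: [0.5592, -0.115, 0.1331]
ee_rot: [0.999, 0.037, -0.003, -0.001]
wrist_force: [-1.0, -0.2, -0.8]
width: 0.0402
grip_force: 0.0
```

Request:
step_arm(xyz=[[0,0,-2],[0,0,-1.5],[0,0,-1],[0,0,0],[0,0,0]], twist=[0,0,0,0,0], claw=[0.05,0.05,0.05,0.05,0.05])

```text
t: 25.58
tcp_pos: [0.56, -0.1164, 0.0931]
ee_rot: [0.999, 0.037, 0.0, 0.0]
wrist_force: [0.2, -0.0, 0.2]
width: 0.0406
grip_force: 0.0
```

Run:
```python
from h import *
s=status.read_state(); t=s['tcp_pos']; print(s['t'],t,s['width'])
im,d,P,M=shot('wrist')
print('press',circ(P,(.56,-.1155),.02,.045,.07),circ(P,(.56,-.1155),.03,.001,.01))
```

```text
25.5833 [ 0.55999927 -0.11635497  0.09313642] 0.04055440144251292
press (np.int64(774), 0.5615, -0.1157, 0.0077, 'z', array([0.0512, 0.062 , 0.0631])) (np.int64(2578), 0.5615, -0.1157, 0.0221, 'z', array([0.0042, 0.0054, 0.009 ]))
```

Centre (0.561,-0.1157). Descend to 0.044 and grip lightly.

Request:
step_arm(xyz=[[0.1,0.06,-1.2],[0,0,-1.3],[0,0,-1.2],[0,0,-1],[0,0,0]], twist=[0,0,0,0,0], claw=[0.05,0.05,0.05,0.05,0.05], grip_force=30)

```text
t: 26.05
tcp_pos: [0.56, -0.1157, 0.043]
ee_rot: [0.999, 0.036, -0.002, -0.0]
wrist_force: [-0.3, -0.3, -0.8]
width: 0.0402
grip_force: 0.0
```

Request:
step_arm(xyz=[[0,0,0],[0,0,-0.2],[0,0,0],[0,0,0]], twist=[0,0,0,0], claw=[0.05,0.05,0.05,0.05])

```text
t: 26.38
tcp_pos: [0.5612, -0.116, 0.0436]
ee_rot: [0.999, 0.036, 0.0, 0.0]
wrist_force: [0.8, -0.7, 0.1]
width: 0.0405
grip_force: 0.0
```

Request:
step_arm(xyz=[[0,0,0],[0,0,0],[0,0,0],[0,0,0],[0,0,0]], twist=[0,0,0,0,0], claw=[0.4,0.75,0.75,0.75,0.75])

```text
t: 26.8
tcp_pos: [0.5611, -0.1159, 0.0436]
ee_rot: [0.999, 0.036, 0.0, -0.0]
wrist_force: [-0.5, 1.6, 3.2]
width: 0.0135
grip_force: 29.4
```

Request:
step_arm(xyz=[[0,0,0.5],[0,0,1.5],[0,0,3],[0,0,4],[0,0,4]], twist=[0,0,0,0,0], claw=[0.75,0.75,0.75,0.75,0.75])

```text
t: 27.22
tcp_pos: [0.5603, -0.1159, 0.1744]
ee_rot: [0.999, 0.036, -0.001, -0.0]
wrist_force: [0.5, -1.2, -0.4]
width: 0.0136
grip_force: 29.3
```

Request:
step_arm(xyz=[[-0.5,1.5,3],[-1,3,2],[-1,3.5,0],[-1,3.5,0],[-1,3.5,0]], twist=[0,0,0,0,0], claw=[0.75,0.75,0.75,0.75,0.75])

```text
t: 27.63
tcp_pos: [0.5151, 0.0352, 0.2238]
ee_rot: [0.999, 0.036, 0.0, 0.0]
wrist_force: [0.5, 1.0, -0.7]
width: 0.0135
grip_force: 29.3
```

Request:
step_arm(xyz=[[-1,3.5,0],[-1,3.5,0],[-1,3.5,0],[-1,3.5,0],[-0.8,3,0]], twist=[0,0,0,0,0], claw=[0.75,0.75,0.75,0.75,0.75])

```text
t: 28.05
tcp_pos: [0.4669, 0.2059, 0.2236]
ee_rot: [0.999, 0.037, 0.0, 0.0]
wrist_force: [0.6, 0.0, -0.7]
width: 0.0134
grip_force: 29.3
```

Request:
step_arm(xyz=[[0,2,0],[0,0,0],[0,0,0],[0,0,0],[0,0,0]], twist=[0,0,0,0,0], claw=[0.75,0.75,0.75,0.75,0.75])

```text
t: 28.47
tcp_pos: [0.4681, 0.2232, 0.2233]
ee_rot: [0.999, 0.036, -0.0, 0.0]
wrist_force: [1.1, 0.3, -1.1]
width: 0.0135
grip_force: 29.4
```

Run:
```python
from h import *
s=status.read_state(); t=s['tcp_pos']; print(s['t'],t,s['width'])
im,d,P,M=shot('wrist'); save('w10',im)
print('rim',circ(P,(.468,.242),.035,.13,.16),'flange',circ(P,(.468,.242),.05,.09,.105))
z=t[2]-.0436
print('disc',circ(P,t,.04,z-.01,z+.01))
```

```text
28.4667 [0.4681361  0.22319093 0.22327514] 0.013542905938283023
rim (np.int64(1461), 0.4675, 0.2411, 0.0311, 'z', array([0.1316, 0.1424, 0.144 ])) flange (np.int64(5203), 0.4678, 0.241, 0.0438, 'z', array([0.0971, 0.0983, 0.0997]))
disc (np.int64(3517), 0.4687, 0.2232, 0.0221, 'z', array([0.1841, 0.1853, 0.1889]))
```

View pics/w10.png

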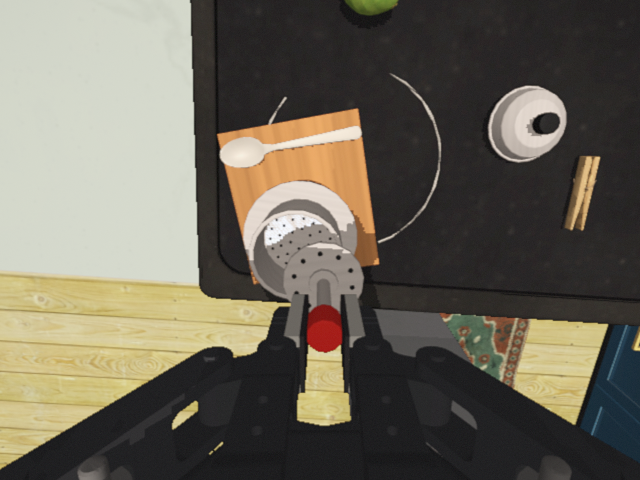

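The press hangs upright with its disc at (323,275). The chamber centre is (0.4677,0.2413). Aligning before lowering.

Request:
step_arm(xyz=[[-0.05,0.9,0],[0,0.93,0],[0,0,0],[0,0,0],[0,0,0]], twist=[0,0,0,0,0], claw=[0.75,0.75,0.75,0.75,0.75])

```text
t: 28.93
tcp_pos: [0.4674, 0.2424, 0.2231]
ee_rot: [0.999, 0.037, -0.0, 0.0]
wrist_force: [0.1, -0.2, -0.1]
width: 0.014
grip_force: 29.4
```

Request:
step_arm(xyz=[[0,0,-1],[0,0,-1.2],[0,0,-1.2],[0,0,-0.5],[0,0,0]], twist=[0,0,0,0,0], claw=[0.75,0.75,0.75,0.75,0.75])

```text
t: 29.35
tcp_pos: [0.467, 0.242, 0.1827]
ee_rot: [0.999, 0.036, -0.001, 0.0]
wrist_force: [0.5, 0.4, -0.9]
width: 0.0135
grip_force: 29.4
```

Request:
step_arm(xyz=[[0,0,0],[0,0,0],[0,0,0]], twist=[0,0,0], claw=[0.75,0.75,0.75])

```text
t: 29.6
tcp_pos: [0.4677, 0.2424, 0.1849]
ee_rot: [0.999, 0.036, 0.0, -0.0]
wrist_force: [1.2, -0.1, -1.9]
width: 0.0134
grip_force: 29.4
```

Bottom is now at 0.141, level with the rim, and centred within 1 mm. Lowering 4.2 cm more.

Request:
step_arm(xyz=[[-0.04,-0.08,-1],[0,0,-1],[0,0,-1],[0,0,-0.6],[0,0,0]], twist=[0,0,0,0,0], claw=[0.75,0.75,0.75,0.75,0.75])

```text
t: 30.02
tcp_pos: [0.4664, 0.2412, 0.1463]
ee_rot: [0.999, 0.036, -0.001, 0.001]
wrist_force: [0.2, -0.2, -0.0]
width: 0.0136
grip_force: 29.4
```

Request:
step_arm(xyz=[[0,0,0],[0,0,0],[0,0,-0.2],[0,0,-0.2],[0,0,0]], twist=[0,0,0,0,0], claw=[0.75,0.75,0.75,0.75,0.75])

```text
t: 30.43
tcp_pos: [0.467, 0.2415, 0.144]
ee_rot: [0.999, 0.036, -0.0, 0.0]
wrist_force: [0.5, 0.4, -0.7]
width: 0.0138
grip_force: 29.4
```

Request:
step_arm(xyz=[[0,0,-0.2],[0,0,0],[0,0,0]], twist=[0,0,0], claw=[0.75,0.75,0.75])

```text
t: 30.68
tcp_pos: [0.4671, 0.2415, 0.1422]
ee_rot: [0.999, 0.036, -0.0, 0.0]
wrist_force: [-1.2, -0.1, -0.1]
width: 0.0135
grip_force: 29.4
```

Request:
step_arm(xyz=[[0,0,-0.1],[0,0,0],[0,0,0]], twist=[0,0,0], claw=[0.75,0.75,0.75])

```text
t: 30.93
tcp_pos: [0.4671, 0.2415, 0.1412]
ee_rot: [0.999, 0.036, -0.0, 0.0]
wrist_force: [-0.5, -0.1, -0.8]
width: 0.0135
grip_force: 29.4
```

Request:
step_arm(xyz=[[0,0,-0.08],[0,0,0],[0,0,0]], twist=[0,0,0], claw=[0.75,0.75,0.75])

```text
t: 31.18
tcp_pos: [0.4671, 0.2416, 0.1405]
ee_rot: [0.999, 0.036, 0.0, -0.0]
wrist_force: [0.7, 0.8, 0.5]
width: 0.0139
grip_force: 29.5
```

Request:
step_arm(xyz=[[0,0,-0.05],[0,0,0],[0,0,0]], twist=[0,0,0], claw=[0.75,0.75,0.75])

```text
t: 31.43
tcp_pos: [0.4673, 0.2417, 0.1403]
ee_rot: [0.999, 0.036, 0.0, -0.0]
wrist_force: [-1.2, 1.0, 5.4]
width: 0.0136
grip_force: 29.8
```

Seated. Open slightly, lift clear, then go to view the lid.

Request:
step_arm(xyz=[[0,0,0],[0,0,0],[0,0,0],[0,0,1],[0,0,2]], twist=[0,0,0,0,0], claw=[0.55,0.55,0.55,0.55,0.55])

```text
t: 31.85
tcp_pos: [0.4662, 0.2411, 0.1688]
ee_rot: [0.999, 0.036, -0.002, 0.001]
wrist_force: [-0.3, -0.2, 0.4]
width: 0.019
grip_force: 0.0
```

Request:
step_arm(xyz=[[0,0,3],[0,0,3],[0,-2,0],[0,-3.5,0],[0,-3.5,0]], twist=[0,0,0,0,0], claw=[0.3,0.05,0.05,0.05,0.05])

```text
t: 32.27
tcp_pos: [0.4668, 0.151, 0.2309]
ee_rot: [0.999, 0.037, 0.001, -0.0]
wrist_force: [0.1, -0.6, 0.2]
width: 0.0407
grip_force: 0.0
```

Request:
step_arm(xyz=[[0,-3.5,0],[0,-3.5,-2],[0,-3.5,-3],[0,-0.5,0],[0,0,0]], twist=[0,0,0,0,0], claw=[0.05,0.05,0.05,0.05,0.05])

```text
t: 32.68
tcp_pos: [0.4667, 0.0434, 0.1826]
ee_rot: [0.999, 0.035, -0.001, 0.0]
wrist_force: [0.1, 0.3, 0.7]
width: 0.0404
grip_force: 0.0
```

Request:
step_arm(xyz=[[0,0,0],[0,0,0],[0,0,0]], twist=[0,0,0], claw=[0.05,0.05,0.05])

```text
t: 32.93
tcp_pos: [0.4675, 0.0459, 0.1837]
ee_rot: [0.999, 0.037, 0.001, -0.0]
wrist_force: [0.1, -0.2, 0.1]
width: 0.04
grip_force: 0.0
```

Run:
```python
from h import *
s=status.read_state(); t=s['tcp_pos']; print(s['t'],t,s['width'])
im,d,P,M=shot('wrist'); save('w11',im)
print('lid knob',circ(P,(.565,.041),.025,.042,.06),'lid',circ(P,(.565,.041),.045,.006,.04))
c=(.468,.2415)
print('rim',circ(P,c,.035,.13,.148),'pressknob',circ(P,c,.02,.15,.17))
im,d,P,M=shot('top'); print('top: press knob',circ(P,c,.025,.148,.17),'rim',circ(P,c,.036,.132,.147))
```

```text
32.9333 [0.46746647 0.04593341 0.18372993] 0.04002384718634484
lid knob (np.int64(512), 0.5677, 0.0416, 0.009, 'z', array([0.0476, 0.0491, 0.0503])) lid (np.int64(5106), 0.5678, 0.0415, 0.0339, 'z', array([0.01  , 0.0284, 0.032 ]))
rim (np.int64(1994), 0.4673, 0.2305, 0.0274, 'z', array([0.1309, 0.1381, 0.1436])) pressknob None
top: press knob (np.int64(46), 0.4662, 0.2426, 0.0079, 'z', array([0.1521, 0.158 , 0.1623])) rim (np.int64(189), 0.4666, 0.242, 0.0317, 'z', array([0.1331, 0.1403, 0.1452]))
```

View pics/w11.png

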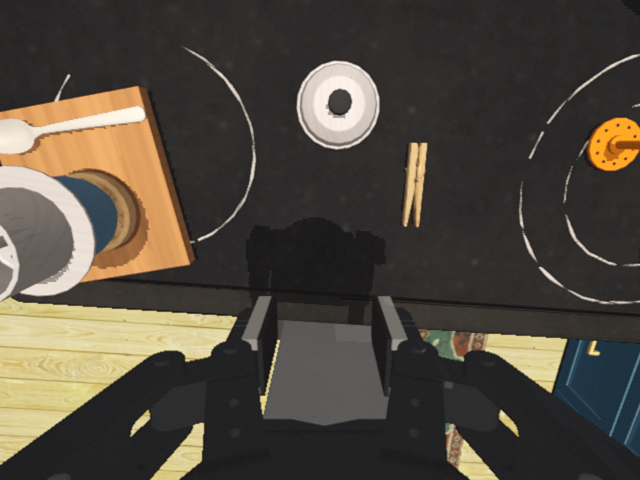

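The lid is at (338,105), knob at (0.5677,0.0416). The top camera shows the press upright in the chamber. Approaching the lid.

Request:
step_arm(xyz=[[3.4,-0.2,0],[3.4,-0.2,0],[3.2,0,-2],[0,0,-2.5],[0,0,-2]], twist=[0,0,0,0,0], claw=[0.05,0.05,0.05,0.05,0.05])

```text
t: 33.45
tcp_pos: [0.5678, 0.0414, 0.116]
ee_rot: [0.999, 0.037, -0.0, -0.0]
wrist_force: [0.1, 0.5, -1.4]
width: 0.0407
grip_force: 0.0
```

Request:
step_arm(xyz=[[0,0,-1.5],[0,0,-1],[0,0,0],[0,0,0],[0,0,0]], twist=[0,0,0,0,0], claw=[0.05,0.05,0.05,0.05,0.05])

```text
t: 33.87
tcp_pos: [0.5677, 0.0411, 0.0941]
ee_rot: [0.999, 0.037, 0.001, 0.0]
wrist_force: [-0.9, 0.5, 0.7]
width: 0.0406
grip_force: 0.0
```

Run:
```python
from h import *
s=status.read_state(); t=s['tcp_pos']; print(s['t'],t,s['width'])
im,d,P,M=shot('wrist')
print('lid knob',circ(P,(.567,.041),.02,.043,.06),'lid',circ(P,(.567,.041),.04,.006,.04))
for r in (8,11,14): 
    k=abs(np.hypot(P[...,0]-.5677,P[...,1]-.0416)-r/1000)<.001; print(r,np.nanpercentile(P[k][:,2],[10,50,90]).round(4))
```

```text
33.8667 [0.56768885 0.04109653 0.09413577] 0.040649431480257826
lid knob (np.int64(799), 0.5681, 0.0419, 0.0092, 'z', array([0.0456, 0.0491, 0.0502])) lid (np.int64(7029), 0.5681, 0.0416, 0.034, 'z', array([0.0102, 0.0285, 0.0319]))
8 [0.0312 0.0481 0.0496]
11 [0.0313 0.1743 0.1825]
14 [0.0318 0.1773 0.1835]
```

Dome top is at about 0.031 beside the knob, so TCP 0.038 is safe.

Request:
step_arm(xyz=[[0.04,0.05,-1.2],[0,0,-1.3],[0,0,-1.3],[0,0,-1],[0,0,-0.5]], twist=[0,0,0,0,0], claw=[0.05,0.05,0.05,0.05,0.05])

```text
t: 34.33
tcp_pos: [0.567, 0.0414, 0.0383]
ee_rot: [0.999, 0.036, -0.001, -0.0]
wrist_force: [-0.1, -0.4, 0.9]
width: 0.0407
grip_force: 0.0
```

Request:
step_arm(xyz=[[0,0,0],[0,0,0],[0,0,-0.2],[0,0,0],[0,0,0]], twist=[0,0,0,0,0], claw=[0.05,0.05,0.05,0.05,0.05])

```text
t: 34.75
tcp_pos: [0.5677, 0.0414, 0.0382]
ee_rot: [0.999, 0.036, 0.0, 0.0]
wrist_force: [-0.4, -0.0, -0.2]
width: 0.0404
grip_force: 0.0
```

Request:
step_arm(xyz=[[0,0,0],[0,0,0],[0,0,0],[0,0,0],[0,0,0]], twist=[0,0,0,0,0], claw=[0.35,0.7,0.7,0.7,0.7])

```text
t: 35.17
tcp_pos: [0.5677, 0.0415, 0.0381]
ee_rot: [0.999, 0.036, 0.0, -0.0]
wrist_force: [-0.8, 1.0, 3.5]
width: 0.0162
grip_force: 29.4
```

Request:
step_arm(xyz=[[0,0,0.5],[0,0,1.5],[0,0,3],[0,0,4],[0,0,4]], twist=[0,0,0,0,0], claw=[0.7,0.7,0.7,0.7,0.7])

```text
t: 35.58
tcp_pos: [0.5667, 0.0413, 0.1689]
ee_rot: [0.999, 0.036, -0.001, 0.0]
wrist_force: [0.6, -0.1, -0.5]
width: 0.0163
grip_force: 29.4
```

Request:
step_arm(xyz=[[0,0,4],[-1.5,0,2.5],[-2,2,0],[-2,3,0],[-2,3,0]], twist=[0,0,0,0,0], claw=[0.7,0.7,0.7,0.7,0.7])

```text
t: 36.0
tcp_pos: [0.4914, 0.1216, 0.2333]
ee_rot: [0.999, 0.035, 0.0, 0.0]
wrist_force: [1.3, 1.1, -0.8]
width: 0.0159
grip_force: 29.4
```

Request:
step_arm(xyz=[[-2,3,0],[-0.5,3,0],[0,3,0],[0,1.5,0],[0,0,0]], twist=[0,0,0,0,0], claw=[0.7,0.7,0.7,0.7,0.7])

```text
t: 36.42
tcp_pos: [0.4669, 0.2287, 0.2328]
ee_rot: [0.999, 0.038, -0.0, -0.0]
wrist_force: [0.2, 0.1, -1.5]
width: 0.0159
grip_force: 29.4
```

Request:
step_arm(xyz=[[0,0,0],[0,0,0],[0,0,0]], twist=[0,0,0], claw=[0.7,0.7,0.7])

```text
t: 36.67
tcp_pos: [0.4676, 0.2255, 0.2329]
ee_rot: [0.999, 0.036, -0.0, 0.0]
wrist_force: [0.2, 0.2, -1.3]
width: 0.0162
grip_force: 29.4
```

Run:
```python
from h import *
s=status.read_state(); t=s['tcp_pos']; print(s['t'],t,s['width'])
im,d,P,M=shot('wrist'); save('w12',im)
c=(.468,.2415)
print('rim',circ(P,c,.035,.13,.148),'flange',circ(P,c,.05,.09,.105),'pressknob',circ(P,c,.02,.15,.17))
z=t[2]-.0381; print('lid',circ(P,t,.04,z+.002,z+.03))
```

```text
36.6667 [0.46759279 0.22545158 0.23286584] 0.01620408798915349
rim (np.int64(835), 0.4697, 0.2424, 0.0306, 'z', array([0.1319, 0.1425, 0.144 ])) flange (np.int64(3566), 0.4683, 0.2415, 0.044, 'z', array([0.0972, 0.0986, 0.1029])) pressknob None
lid (np.int64(5997), 0.4685, 0.2254, 0.0339, 'z', array([0.2046, 0.2194, 0.2243]))
```

View pics/w12.png

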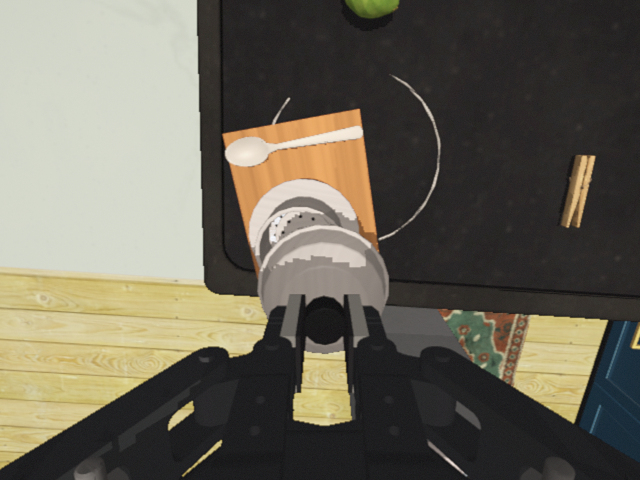

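The lid is level at (323,285) and the chamber is at (0.468,0.2415). Aligning and lowering.

Request:
step_arm(xyz=[[-0.04,0.8,0],[0,0.8,0],[0,0,-1],[0,0,-1],[0,0,0]], twist=[0,0,0,0,0], claw=[0.7,0.7,0.7,0.7,0.7])

```text
t: 37.13
tcp_pos: [0.4662, 0.2421, 0.21]
ee_rot: [0.999, 0.037, -0.002, 0.001]
wrist_force: [-0.1, -0.3, -1.4]
width: 0.016
grip_force: 29.5
```

Request:
step_arm(xyz=[[0,0,-1],[0,0,-1],[0,0,0],[0,0,0],[0,0,0]], twist=[0,0,0,0,0], claw=[0.7,0.7,0.7,0.7,0.7])

```text
t: 37.55
tcp_pos: [0.4672, 0.2424, 0.193]
ee_rot: [0.999, 0.036, 0.0, -0.0]
wrist_force: [-0.9, 0.9, -0.0]
width: 0.0161
grip_force: 29.5
```

Request:
step_arm(xyz=[[0,-0.09,-0.5],[0,0,-0.5],[0,0,-0.4],[0,0,0],[0,0,0]], twist=[0,0,0,0,0], claw=[0.7,0.7,0.7,0.7,0.7])

```text
t: 37.97
tcp_pos: [0.467, 0.2415, 0.1786]
ee_rot: [0.999, 0.036, -0.0, 0.0]
wrist_force: [0.7, 0.3, 0.1]
width: 0.0159
grip_force: 29.5
```

Request:
step_arm(xyz=[[0,0,-0.2],[0,0,-0.1],[0,0,0],[0,0,0],[0,0,0]], twist=[0,0,0,0,0], claw=[0.7,0.7,0.7,0.7,0.7])

```text
t: 38.38
tcp_pos: [0.4671, 0.2415, 0.1759]
ee_rot: [0.999, 0.036, 0.0, -0.0]
wrist_force: [0.4, -0.7, -1.6]
width: 0.0159
grip_force: 29.5
```

Request:
step_arm(xyz=[[0,0,-0.12],[0,0,0],[0,0,0]], twist=[0,0,0], claw=[0.7,0.7,0.7])

```text
t: 38.63
tcp_pos: [0.4671, 0.2415, 0.1746]
ee_rot: [0.999, 0.036, -0.0, 0.0]
wrist_force: [-0.2, 1.0, -1.0]
width: 0.0159
grip_force: 29.5
```

Request:
step_arm(xyz=[[0,0,-0.07],[0,0,0],[0,0,0]], twist=[0,0,0], claw=[0.7,0.7,0.7])

```text
t: 38.88
tcp_pos: [0.4672, 0.2416, 0.1741]
ee_rot: [0.999, 0.036, 0.0, -0.0]
wrist_force: [1.3, 0.4, 1.9]
width: 0.016
grip_force: 29.6
```

Contact at 0.1741, as predicted. Release, lift, and move back to check.

Request:
step_arm(xyz=[[0,0,-0.03],[0,0,0],[0,0,0],[0,0,0],[0,0,0]], twist=[0,0,0,0,0], claw=[0.7,0.5,0.2,0.1,0.1])

```text
t: 39.3
tcp_pos: [0.467, 0.2415, 0.1735]
ee_rot: [0.999, 0.036, -0.0, 0.0]
wrist_force: [-0.1, 0.3, 0.5]
width: 0.0385
grip_force: 0.0
```

Request:
step_arm(xyz=[[0,0,1],[0,0,2.5],[0,0,3],[0,0,0],[0,0,0]], twist=[0,0,0,0,0], claw=[0.1,0.1,0.1,0.1,0.1])

```text
t: 39.72
tcp_pos: [0.4676, 0.2418, 0.2407]
ee_rot: [0.999, 0.036, 0.002, -0.001]
wrist_force: [-0.4, 0.1, -0.9]
width: 0.0387
grip_force: 0.0
```

Request:
step_arm(xyz=[[-3,-2,0],[-3,-3,0],[-3,-3,0],[0,0,0],[0,0,0]], twist=[0,0,0,0,0], claw=[0.1,0.1,0.1,0.1,0.1])

```text
t: 40.13
tcp_pos: [0.3772, 0.1618, 0.2388]
ee_rot: [0.999, 0.036, 0.0, -0.0]
wrist_force: [0.1, -0.4, 0.5]
width: 0.0384
grip_force: 0.0
```

Request:
step_arm(xyz=[[0,0,0],[0,0,0],[0,0,0]], twist=[0,0,0], claw=[0.1,0.1,0.1])

```text
t: 40.38
tcp_pos: [0.3786, 0.1631, 0.2383]
ee_rot: [0.999, 0.037, -0.0, 0.0]
wrist_force: [0.2, -0.5, 0.3]
width: 0.0389
grip_force: 0.0
```

Run:
```python
from h import *
s=status.read_state(); t=s['tcp_pos']; print(s['t'],t,s['width'],s['wrist_force'])
c=(.468,.2415)
for n in ('wrist','top'):
    im,d,P,M=shot(n)
    print(n,'knob',circ(P,c,.02,.175,.195),'lid',circ(P,c,.042,.143,.17),'flange',circ(P,c,.05,.092,.102))
im,d,P,M=shot('side'); a=cv2.resize(im[90:280,220:420],(600,570)); save('s13',a)
print('caddy recess z',np.median(P[(np.hypot(P[...,0]-.468,P[...,1]+.305)<.02)&(P[...,2]>.04)&(P[...,2]<.1)][:,2]))
```

```text
40.3833 [0.37863443 0.16305364 0.23831944] 0.0388518894153538 [ 0.16119585 -0.47361565  0.32655451]
wrist knob (np.int64(1195), 0.4674, 0.2413, 0.0092, 'z', array([0.1779, 0.185 , 0.1862])) lid (np.int64(9262), 0.4675, 0.2414, 0.034, 'z', array([0.1462, 0.1645, 0.168 ])) flange (np.int64(2997), 0.4673, 0.241, 0.044, 'z', array([0.097 , 0.0982, 0.0995]))
top knob (np.int64(66), 0.4671, 0.2417, 0.009, 'z', array([0.1789, 0.1835, 0.1871])) lid (np.int64(734), 0.4675, 0.242, 0.0339, 'z', array([0.1454, 0.162 , 0.1681])) flange (np.int64(248), 0.4674, 0.2421, 0.0441, 'z', array([0.0932, 0.0966, 0.1009]))
caddy recess z 0.06811279408390936
```

View pics/s13.png

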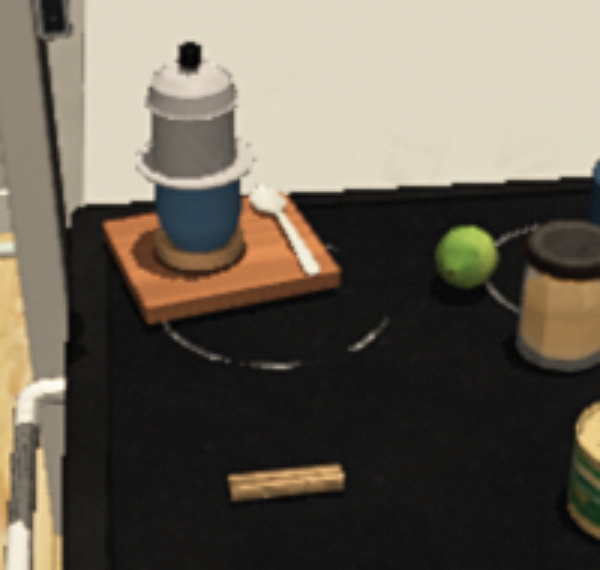

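The full stack stands upright and seated on the tray at (195,160), with its parts concentric within 1 mm and the lid's knob top at 0.184. The arm is clear.

```bash
python3 -c "
from bench import hand_in
print(hand_in())"
```

```text
the job is handed in; nothing more can be done
None
```

The job is handed in at about 40 s: coaster, blue cup, filter chamber, steel press and lid are stacked on the tray; the last images showed the stack upright, seated and centred within about 1 mm, but hand-in returned no verdict.

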